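Make up a friction pack and run it to the measuring mark

ROBOT

A 6-joint arm with a two-finger parallel gripper is mounted at the origin on a cart in front of the work surface, level with it; the furniture and walls round the work are solid. World frame = base frame: x ahead of the robot, y to its left, z up, the work surface at z = 0. Lengths are in m, angles in rad, forces in N, time in s.
With the tool pointing down it reaches from about 0.2 to 0.875 m from the base axis. Payload 3.4 kg.
Tool frame: the origin (TCP) lies midway between the tips of the shut fingers; the grasp point (between the pads) lies 19 mm behind it (pinch_z is the distance from the TCP to the grasp point, in m); z points along the fingers, y is the line along which they close (so a half turn about z gives the same grasp; the last joint's range is limited). The gripper opens to 94 mm and grips with 3 to 60 N. Pads are 16 mm wide; open, the fingers measure 119 mm over their backs; the gripper's body (75 mm by 177 mm) begins 78 mm behind the grasp point.
Start: joints at [-1.402, 0.276, 1.505, -0, 1.361, -0.121], TCP at [0.164, -0.551, 0.205] pointing down, gripper open.
Joint ranges: [-2.89, 2.89], [-0.75, 2.08], [0.22, 2.7], [-1.18, 4.32], [0.11, 2.71], [-2.7, 2.7]. Speed limits (rad/s): [2.57, 2.57, 3.14, 3.14, 3.14, 3.14].

INTERFACE

Orientations are given as a unit quaternion [x, y, z, w].
In Python, from bench import * gives the robot as it stands. The module is installed in compiled form; this text tells all that it offers.
- The arm moves only by the shell command python3 -m jog 'ROWS' [FORCE]. ROWS is JSON, one flat list of numbers, 7 for each row, row after row: the shift along the tool's x, y, z in units of 25 mm (1.0 is 25 mm), then the turn, a rotation vector about the tool's x, y, z in units of 6 degrees (1.0 is 6 degrees), then the finger opening in mm, from 0 to 94. In form: [dx, dy, dz, wx, wy, wz, hand, dx, dy, dz, wx, wy, wz, hand, ...]. A call has 1 to 20 rows; each row is the pose to reach, as a shift and turn from the pose commanded when the call began, along the tool's axes at that moment; what a row does not reach only later rows make up. A row lasts 1/10 s, in which the tool goes at most 50 mm and 8.59 degrees, less where a joint would pass 70% of its speed; a pose out of reach is approached as far as the arm can. A call with a gripper value outside its range is refused whole. The fingers move at their own pace and stop on an object; FORCE is the grip in N (left out, the last holds). Time passes only in rows, so rows that repeat a pose let the fingers close. It gives the time, the measured TCP pose, the force, the opening and the grip force at its end, in the units of the state.
- get_obs(): the state, without advancing time (a new reading comes with each control period).
- get_image(name): name is "side" or "top" or "wrist"; returns the picture (420x560x3 uint8, red, green, blue); there is no depth.
- camera_info(name): a dict with "intrinsics" (3x3 intrinsics, pixels), "k1" (the pictures are not rectified: a ray, as slopes to the right and down, at radius r is drawn at 1 + k1 r^2 times it, then the intrinsics apply), "R" (3x3) and "t" (3): a world point X has camera coordinates R X + t. Camera axes: x right, y down, z forward; pixel columns grow to the right and rows downward; lengths in m; the calibration is good to about 2 mm. A picture is of the moment at which its call begins: read the wrist's pose just before it. camera_info takes no time and is no camera call; for the wrist camera it gives the pose at the moment of the call.
- finish_job(): hands the job in; it is judged then, once.
Trained networks look in the newest picture that a camera, given by its name, has taken for a name from the list of things; names that differ only in an ending like _2 or _b are one class to them, and where a whole thing is asked for, a point or a joint stands for the part that bears it (a point fixed in the world has none). Each returns a list of dicts, best first, with "confidence" (0 to 1); they miss things now and then, are a little off and sometimes report something else, mostly with a low value. They report only what shows in the picture. A call takes as long as a camera call. They do not tell look-alikes from the thing itself.
- spot_in(camera, name): "position" ([row, column] in pixels, amid what is visible of it).
The state is a dict: "time_s": time; "q": joint angles; "joint_velocities": joint speeds; "joint_torque": joint torques, N m; "ee_pos": TCP position; "tcp_rot": TCP orientation; "ft_force": force on the tool from outside, world axes, zero at the start; "wrist_torque": the same for the moment, N m; "width": finger opening in m; "gripper_force": force on a finger pad.
Only numpy, scipy, OpenCV 4.12 (cv2) and the standard library are available. Lean on these libraries where they do the work, as an engineer would, in place of code of your own. Each camera call takes 0.05 s, during which the arm holds its last target. There are 200 camera calls.

TASK

Make up the friction pack on the round seat of the clamped carriage: the bare steel backing disc at the bottom, then every brown friction disc that is there, and the green pressure plate on top with its hub up, all neatly centred and lying flat. Then swing the red clamp lever fully open, slide the loaded carriage gently along until its white pointer stands at the red mark, and close the clamp lever fully again with the pack still centred. Leave the tin, the tape and the pipe elbow where they are.

Things in the scene. Friction and masses are not known exactly. Their poses are not given: they have to be found in the camera images.
- slide_bed: the fixed slide bed on the bench, dark steel, 215 x 360 mm and 24 mm high to the top of its aluminium rail; origin on the bench surface below the rail's middle. Its y axis is the direction in which the carriage slides towards the mark, its x axis points away from the robot's side (the scale and the red mark lie on its -x edge). A black sensor block 24 x 36 mm, 73 mm high, stands at x = +83 mm, y = +80 mm in its frame
- mark (a point): the red line on the front (-x) edge of the slide bed, 4 mm wide
- pointer (a point): tip of the white pointer on the front edge of the carriage; it stands at the red mark, level with it along the bed's y axis, when the carriage joint reads 0.160
- carriage (a joint): aluminium carriage, 175 mm along the bed's x (from -120 to +55 mm) by 140 mm, top face 36 mm above the bench: slide position in m, 0 at the right-hand stop, growing along the bed's +y; 0.160 at the red mark, stop at 0.180. Held fast while the clamp is closed; with the clamp open it slides against about 2 N and stays where it is left
- seat (a point): centre of the top face of the round steel seat on the carriage, 80 mm in diameter, 6 mm above the carriage and 42 mm above the bench, scribed with a 57 mm circle; moves with the carriage
- slide_knob (a point): black upright knob fixed on the carriage for sliding it, 22 mm in diameter, from 40 to 76 mm above the bench; this point is on its axis 62 mm above the bench, 90 mm in front (-x of the bed) and 45 mm to the +y side of the seat centre
- clamp_lever (a joint): red clamp lever lying level on the carriage, angle in rad: 0 fully closed (it points along the bed's -y), 1.57 fully open (it points along the bed's -x, towards the robot); opens clockwise seen from above, the carriage is free from about 0.4 on. It stays where it is left; moving it takes a few N at the pin
- lever_pin (a point): the upright red grip pin at the lever's end, 14 mm in diameter, from 48 to 84 mm above the bench; this point is on its axis 72 mm above the bench. It moves on a 60 mm radius round the lever pivot
- lever_pivot (a point): the clamp lever's vertical pivot axis on the carriage, 72 mm above the bench (same height as the pin point); 78 mm in front (-x of the bed) and 45 mm to the -y side of the seat centre
- backing_disc: bare steel disc 56 mm in diameter and 10 mm thick; origin at the centre of its underside, z up through it, 0.16 kg
- friction_1: brown friction disc 56 mm in diameter and 10 mm thick; origin at the centre of its underside, z up through it, 0.06 kg; 2 to 4 of the four are present
- friction_2: brown friction disc 56 mm in diameter and 10 mm thick; origin at the centre of its underside, z up through it, 0.06 kg; 2 to 4 of the four are present
- friction_3: brown friction disc 56 mm in diameter and 10 mm thick; origin at the centre of its underside, z up through it, 0.06 kg; 2 to 4 of the four are present
- friction_4: brown friction disc 56 mm in diameter and 10 mm thick; origin at the centre of its underside, z up through it, 0.06 kg; 2 to 4 of the four are present
- pressure_plate: green pressure plate: a flange 56 mm in diameter and 10 mm thick with an upright hub 26 mm in diameter on top, 33 mm high overall; origin at the centre of its underside, z up along the hub; 0.18 kg
- compound_tin: tin 65 mm in diameter, 62 mm high, standing behind the work; bystander, origin at the centre of its underside
- electrical_tape: roll of black tape, 55 mm across, 19 mm high; bystander, origin at the centre of its underside
- elbow: dark iron pipe elbow, 51 x 51 mm, 34 mm high; bystander, origin at the centre of its underside
Not all that is in view belongs to the job. Leave any blue or turquoise look-alike of the friction_1 alone.

How it is judged:
By the outcome, as a careful person would: the job done as asked, in the order asked, and still so for the second after the job is handed in, with the robot touching nothing.
Of friction_1, friction_2, friction_3, friction_4 only 2 to 4 are there at a start; the rules pass over those that are not, and their reading is None.
At some moment in a run one of pressure_plate may be knocked a few centimetres aside while the robot is not near it.
Once in a run the grip may slacken for a moment while it holds something.
It also fails if it takes over 210 s, if anything falls off the work surface, if the arm or the gripper's body presses on something with over 40 N, if the wrist force passes 120 N, or if a joint passes its speed limit or range.

## Working session

There is one attempt and no reset: what is moved stays moved. The work goes in short steps, Python scripts to look and compute and a shell command to move; the robot and the scene stay as the last step left them, time stands still between calls to the robot, and variables do not carry over. Pictures are saved under pics/ and viewed, at most 14 in all, crops included, and the job is handed in when it is done.

```bash
mkdir -p pics; cat > h.py <<'E'
from bench import *
import numpy as np, cv2
from scipy.spatial.transform import Rotation as Ro
def ray(c,px):
    i=camera_info(c);K=np.array(i["intrinsics"],float)
    d=np.array([(px[1]-K[0,2])/K[0,0],(px[0]-K[1,2])/K[1,1]])
    u=d.copy()
    for _ in range(20): u=d/(1+i["k1"]*(u@u))
    R=np.array(i["R"]);t=np.array(i["t"])
    return -R.T@t, R.T@np.array([u[0],u[1],1])
def at(c,px,z):
    o,d=ray(c,px); return o+d*(z-o[2])/d[2]
def proj(c,X):
    i=camera_info(c);K=np.array(i["intrinsics"],float)
    p=np.array(i["R"])@np.array(X)+np.array(i["t"]);u=p[:2]/p[2];u=u*(1+i["k1"]*(u@u))
    return np.array([K[1,1]*u[1]+K[1,2],K[0,0]*u[0]+K[0,2]])
def go(X,yaw=None,obs=None):
    """shift in tool units (25mm) and turn to reach TCP X, pointing down; yaw = world angle of tool y (mod pi)"""
    o=obs or get_obs();R=Ro.from_quat(o["tcp_rot"]);s=R.inv().apply(np.array(X)-o["ee_pos"])/.025
    M=R.as_matrix();y=M[:,1]
    w=np.zeros(3)
    if yaw is None: yaw=np.arctan2(y[1],y[0])
    c=[]
    for k in (0,np.pi):
        yy=np.array([np.cos(yaw+k),np.sin(yaw+k),0]);z=np.array([0,0,-1.]);x=np.cross(yy,z)
        w=(R.inv()*Ro.from_matrix(np.c_[x,yy,z])).as_rotvec();c.append(w)
    w=min(c,key=np.linalg.norm)
    print("row",np.round(s,2),np.round(np.degrees(w)/6,2),"t",o["time_s"],"q6",round(o["q"][5],2))
def save(c,n):
    im=get_image(c);cv2.imwrite(f"pics/{n}.png",im[:,:,::-1]);return im
E
python3 - <<'E'
from h import *
for c in("top","side"):
    save(c,c+"0"); i=camera_info(c); print(c,np.round(-np.array(i["R"]).T@i["t"],3))
    for n in "friction_1 backing_disc pressure_plate seat slide_knob lever_pin lever_pivot pointer mark slide_bed compound_tin electrical_tape elbow".split():
        print(n,[(round(d["confidence"],2),np.round(d["position"]).astype(int).tolist(),np.round(at(c,d["position"],{"seat":.042,"slide_knob":.06,"lever_pin":.07,"lever_pivot":.06,"pointer":.036,"mark":.02}.get(n,.01))[:2],3).tolist()) for d in spot_in(c,n)])
o=get_obs();print(o)
E
```

```text
top [ 0.469 -0.099  1.539]
friction_1 [(0.75, [242, 376], [0.466, -0.4]), (0.75, [246, 409], [0.453, -0.505]), (0.66, [273, 371], [0.367, -0.383]), (0.46, [207, 339], [0.575, -0.278])]
backing_disc [(0.76, [214, 375], [0.553, -0.395])]
pressure_plate [(0.53, [213, 295], [0.555, -0.138])]
seat [(0.87, [208, 199], [0.562, 0.166])]
slide_knob [(0.64, [208, 198], [0.561, 0.165])]
lever_pin [(0.66, [218, 223], [0.533, 0.086])]
lever_pivot [(0.53, [214, 297], [0.547, -0.141])]
pointer [(0.88, [206, 198], [0.572, 0.169]), (0.68, [206, 186], [0.57, 0.21])]
mark [(0.67, [207, 189], [0.569, 0.202]), (0.34, [175, 341], [0.679, -0.283]), (0.27, [206, 196], [0.571, 0.18])]
slide_bed [(0.88, [209, 189], [0.563, 0.203]), (0.73, [209, 341], [0.57, -0.287])]
compound_tin [(0.64, [153, 262], [0.748, -0.029])]
electrical_tape [(0.61, [177, 299], [0.672, -0.149])]
elbow [(0.74, [177, 340], [0.672, -0.283])]
side [ 0.238 -0.911  0.873]
friction_1 [(0.92, [322, 241], [0.368, -0.381]), (0.8, [264, 302], [0.565, -0.281]), (0.77, [312, 286], [0.471, -0.397]), (0.74, [354, 296], [0.449, -0.499])]
backing_disc
[... 738 characters left out ...]
1.40198425e+00,  2.75900453e-01,  1.50491523e+00, -1.88903289e-05,
        1.36072212e+00, -1.20970296e-01]), 'joint_velocities': array([-1.70522487e-04,  2.71143252e-06, -6.40237117e-04, -2.87122156e-04,
        9.93054085e-04, -8.53203289e-04]), 'joint_torque': array([-6.82651989e-04, -4.04466283e+01, -2.37497181e+01,  7.01256422e-02,
        2.51412217e-02, -6.47908607e-06]), 'ee_pos': array([ 0.16430985, -0.55104226,  0.20548667]), 'tcp_rot': array([ 9.89521338e-01,  1.44386708e-01, -8.57894300e-06,  2.76388152e-05]), 'ft_force': array([ 0.76275034, -0.49720343, -0.3524607 ]), 'wrist_torque': array([0.02325478, 0.02749389, 0.02604579]), 'gripper_force': 0.0, 'width': 0.09397556690193998}
```

View pics/top0.png

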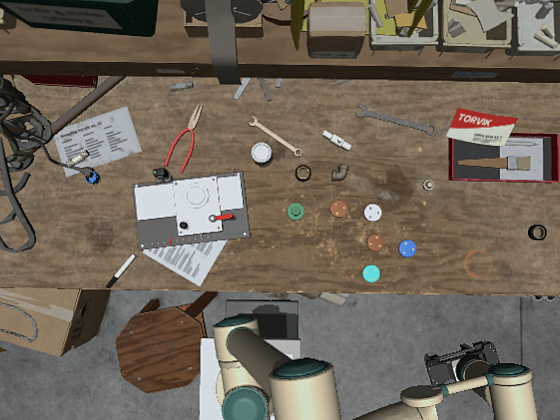

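View pics/side0.png

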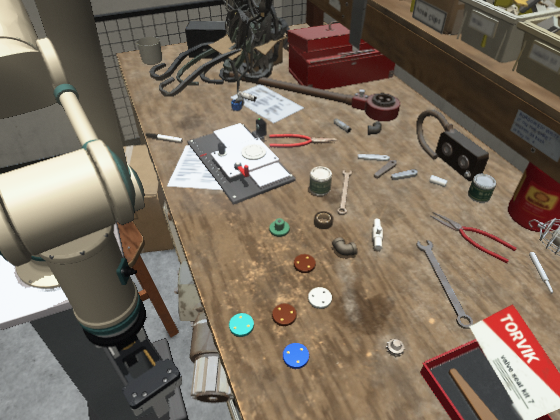

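Top view: seat ≈(195,197), knob ≈(224,184), red lever at (216,225), white backing disc at (213,373), brown discs at (208,339) and (242,376), and green plate at (212,295). Blue (248,408) and turquoise (273,371) are decoys. The side view agrees, with only two brown discs.

```bash
python3 -c "
from h import *
go([.50,-.36,.30],np.pi/2)"
```

```text
row [15.05 -3.49 -3.78] [0.   0.   2.77] t 1.4 q6 -0.12
```

```bash
python3 -m jog '[7,-1.5,-3.8,0,0,1.4,94,7,-1.5,-3.8,0,0,1.4,94,7,-1.5,-3.8,0,0,1.4,94,7,-1.5,-3.8,0,0,1.4,94,15,-3.5,-3.8,0,0,2.77,94,15,-3.5,-3.8,0,0,2.77,94,15,-3.5,-3.8,0,0,2.77,94,15,-3.5,-3.8,0,0,2.77,94,15,-3.5,-3.8,0,0,2.77,94,15,-3.5,-3.8,0,0,2.77,94,15,-3.5,-3.8,0,0,2.77,94,15,-3.5,-3.8,0,0,2.77,94]' 40
python3 - <<'E'
from h import *
print(get_obs()["ee_pos"])
save("wrist","w1")
for n in "friction_1 backing_disc pressure_plate".split():
    print(n,[(round(d["confidence"],2),np.round(d["position"]).astype(int).tolist(),np.round(at("wrist",d["position"],.01)[:2],3).tolist()) for d in spot_in("wrist",n)])
i=camera_info("wrist");print(-np.array(i["R"]).T@i["t"])
E
```

```text
time_s: 2.6
ee_pos: [0.4972, -0.3612, 0.3006]
tcp_rot: [1.0, -0.001, -0.0, 0.0]
ft_force: [0.2, -0.8, -0.5]
width: 0.0943
gripper_force: 0.0
[ 0.49721178 -0.36115335  0.30059795]
friction_1 [(0.93, [213, 384], [0.449, -0.499]), (0.91, [272, 297], [0.366, -0.384]), (0.8, [117, 214], [0.572, -0.279]), (0.76, [201, 308], [0.465, -0.397]), (0.43, [124, 104], [0.564, -0.142])]
backing_disc [(0.69, [127, 300], [0.56, -0.386])]
pressure_plate [(0.73, [126, 101], [0.561, -0.137])]
[ 0.56556796 -0.36156979  0.47851053]
```

View pics/w1.png

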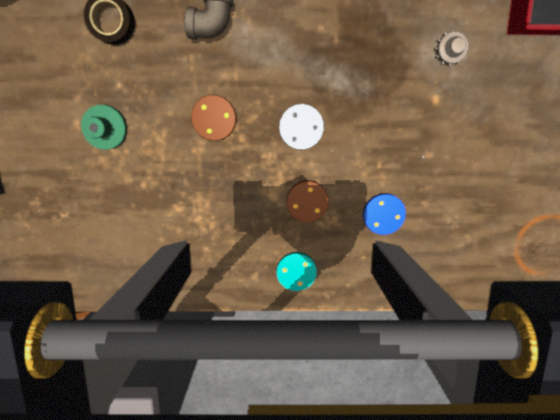

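The wrist view agrees: white disc (127,301), brown discs (118,214) and (201,308), green plate (126,103), blue (213,385), turquoise (272,297).

```bash
cat >> h.py <<'E'
def disc(im,c,px,z,tol=28):
    """refine disc centre: flood fill at px offset, min enclosing circle"""
    m=np.zeros((im.shape[0]+2,im.shape[1]+2),np.uint8);b=cv2.medianBlur(np.ascontiguousarray(im),7)
    cv2.floodFill(b,m,(int(px[1]),int(px[0])),0,(tol,)*3,(tol,)*3,4|cv2.FLOODFILL_FIXED_RANGE|cv2.FLOODFILL_MASK_ONLY|(255<<8))
    k=m[1:-1,1:-1];cs,_=cv2.findContours(k,0,2);cc=max(cs,key=cv2.contourArea);cc=cv2.convexHull(cc)
    (x,y),(a,bb),_=cv2.fitEllipse(cc)
    p=at(c,(y,x),z);e=at(c,(y,x+(a+bb)/4),z)
    return np.round(p[:2],4),"diam",round(2*np.linalg.norm(p-e),4),"px",round(y,1),round(x,1),"axes",round(a,1),round(bb,1)
E
python3 - <<'E'
from h import *
im=cv2.imread("pics/w1.png")[:,:,::-1]
for n,p in dict(back=(133,305),b1=(118,220),b2=(198,300),blue=(220,385),green=(138,112)).items(): print(n,disc(im,"wrist",p,.01))
go([.56,-.386,.06]);go([.56,-.386,.003])
print(proj("wrist",get_obs()["ee_pos"]))
E
```

```text
back (array([ 0.5606, -0.3871]), 'diam', np.float64(0.0539), 'px', 126.3, 301.0, 'axes', 42.6, 43.8)
b1 (array([ 0.572, -0.278]), 'diam', np.float64(0.053), 'px', 117.2, 213.2, 'axes', 41.3, 44.1)
b2 (array([ 0.4102, -0.3194]), 'diam', np.float64(0.2531), 'px', 241.3, 249.5, 'axes', 119.0, 257.5)
blue (array([ 0.4476, -0.4988]), 'diam', np.float64(0.0522), 'px', 214.0, 384.6, 'axes', 37.8, 40.9)
green (array([ 0.561 , -0.1386]), 'diam', np.float64(0.0545), 'px', 126.7, 102.3, 'axes', 40.7, 46.1)
row [2.5  0.99 9.63] [ 0. -0.  0.] t 2.8 q6 0.83
row [ 2.5   0.99 11.91] [ 0. -0.  0.] t 2.8 q6 0.83
[257.73762647 279.60753103]
```

```bash
python3 -m jog '[2.53,1.03,4,0,0,0,90,2.53,1.03,4,0,0,0,90,2.53,1.03,8,0,0,0,90,2.53,1.03,8,0,0,0,90,2.53,1.03,9.6,0,0,0,90,2.53,1.03,10.5,0,0,0,90,2.53,1.03,11.2,0,0,0,90,2.53,1.03,11.6,0,0,0,90,2.53,1.03,11.9,0,0,0,90,2.53,1.03,11.9,0,0,0,90]'
python3 -m jog '[0,0,0,0,0,0,40,0,0,0,0,0,0,40,0,0,0,0,0,0,40,0,0,0,0,0,0,40,0,0,0,0,0,0,40,0,0,0,0,0,0,40]' 40
```

```text
time_s: 3.8
ee_pos: [0.5617, -0.3861, 0.0029]
tcp_rot: [1.0, -0.0, -0.0, -0.0]
ft_force: [0.0, 0.3, 0.1]
width: 0.0898
gripper_force: 0.0
time_s: 4.4
ee_pos: [0.5622, -0.3862, 0.0035]
tcp_rot: [1.0, -0.0, 0.0, 0.001]
ft_force: [0.8, -0.3, 3.1]
width: 0.0551
gripper_force: 40.0
```

```bash
python3 -m jog '[0,0,-2,0,0,0,40,0,0,-6,0,0,0,40,0,0,-6,0,0,0,40,0,0,-11,0,0,0,40,0,0,-11,0,0,0,40,0,0,-11,0,0,0,40,0,0,-11,0,0,0,40,0,0,-11,0,0,0,40]'
python3 - <<'E'
from h import *
s=at("top",(195,197),.042);print(s)
im=save("wrist","w2");o=get_obs()
go([s[0]-.1,s[1]-.02,.28],np.pi/2)
p=proj("wrist",o["ee_pos"]-[0,0,-.003]);print(p)
cv2.imwrite("pics/w2c.png",cv2.resize(im[180:360,180:380,::-1],None,fx=3,fy=3))
E
```

```text
time_s: 5.2
ee_pos: [0.5614, -0.3853, 0.2766]
tcp_rot: [1.0, -0.0, -0.001, -0.001]
ft_force: [1.1, -0.6, -2.6]
width: 0.055
gripper_force: 40.0
[0.6047065  0.17346141 0.042     ]
row [ -2.26 -21.54  -0.12] [-0.03  0.03 -0.  ] t 5.25 q6 0.87
[259.94561074 279.58473396]
```

View pics/w2c.png

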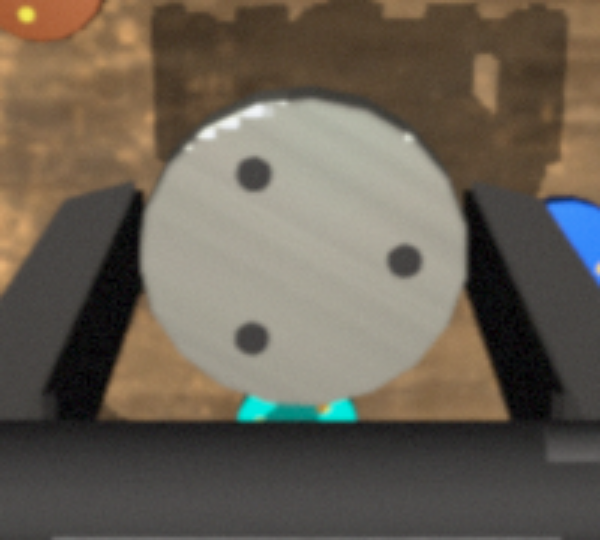

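```bash
python3 -m jog '[-1,-4,-0.1,0,0,0,40,-2.2,-8,-0.1,0,0,0,40,-2.2,-8,-0.1,0,0,0,40,-2.2,-8,-0.1,0,0,0,40,-2.2,-12,-0.1,0,0,0,40,-2.2,-12,-0.1,0,0,0,40,-2.2,-16,-0.1,0,0,0,40,-2.2,-16,-0.1,0,0,0,40,-2.2,-16,-0.1,0,0,0,40,-2.2,-21.5,-0.1,0,0,0,40,-2.2,-21.5,-0.1,0,0,0,40,-2.2,-21.5,-0.1,0,0,0,40,-2.2,-21.5,-0.1,0,0,0,40,-2.2,-21.5,-0.1,0,0,0,40,-2.2,-21.5,-0.1,0,0,0,40,-2.2,-21.5,-0.1,0,0,0,40]'
python3 - <<'E'
from h import *
o=get_obs();im=save("wrist","w3")
for tol in(35,50,65): print(disc(im,"wrist",(270,285),o["ee_pos"][2]+.007,tol),o["ee_pos"])
old=cv2.imread("pics/w2.png")[:,:,::-1]
print(disc(old,"wrist",(270,285),o["ee_pos"][2]+.007,50))
for n in "seat slide_knob lever_pin lever_pivot pointer mark".split():
    print(n,[(round(d["confidence"],2),np.round(d["position"]).astype(int).tolist(),np.round(at("wrist",d["position"],{"seat":.042,"slide_knob":.076,"lever_pin":.084,"lever_pivot":.06,"pointer":.036,"mark":.02}[n])[:2],4).tolist()) for d in spot_in("wrist",n)])
E
```

```text
time_s: 6.85
ee_pos: [0.507, 0.1502, 0.2797]
tcp_rot: [1.0, -0.001, -0.001, 0.0]
ft_force: [-0.1, -0.1, -1.0]
width: 0.0548
gripper_force: 40.0
(array([0.5077, 0.1523]), 'diam', np.float64(0.0578), 'px', 261.5, 275.4, 'axes', 109.9, 122.2) [0.50700682 0.15015634 0.27973291]
(array([0.5613, 0.1854]), 'diam', np.float64(0.226), 'px', 153.0, 203.3, 'axes', 384.2, 590.0) [0.50700682 0.15015634 0.27973291]
(array([0.5584, 0.1782]), 'diam', np.float64(0.3933), 'px', 159.3, 219.2, 'axes', 334.9, 1340.6) [0.50700682 0.15015634 0.27973291]
(array([0.5063, 0.1498]), 'diam', np.float64(0.0528), 'px', 264.0, 280.6, 'axes', 103.2, 108.3)
seat [(0.7, [125, 259], [0.5723, 0.1736])]
slide_knob [(0.93, [120, 258], [0.5771, 0.1727])]
lever_pin [(0.78, [161, 329], [0.5368, 0.1012])]
lever_pivot [(0.78, [158, 325], [0.5378, 0.102])]
pointer [(0.65, [123, 257], [0.5741, 0.1773])]
mark [(0.96, [126, 232], [0.5714, 0.2076])]
```

View pics/w3.png

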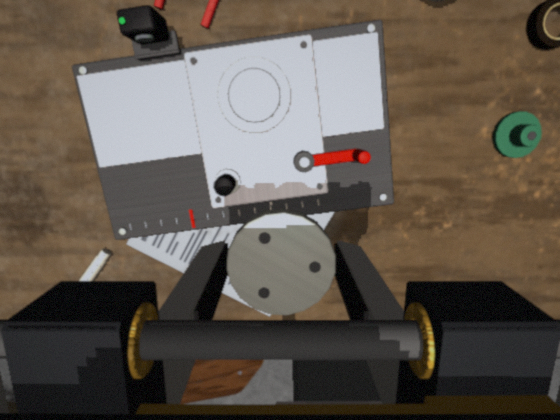

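```bash
python3 - <<'E'
from h import *
from scipy.optimize import least_squares
im=cv2.imread("pics/w3.png")
g=cv2.resize(cv2.cvtColor(im[50:145,205:305],cv2.COLOR_BGR2GRAY),None,fx=4,fy=4,interpolation=2)
for r0,r1 in((95,112),(135,160)):
    c=cv2.HoughCircles(g,cv2.HOUGH_GRADIENT,1,5,param1=40,param2=10,minRadius=r0,maxRadius=r1)
    if c is not None:
        for x,y,r in c[0][:3]: print("hough",y/4+50,x/4+205,r/4, at("wrist",(y/4+50,x/4+205),.042)[:2])
A=[(70,83),(28,372),(232,123),(197,383)]
P=[at("wrist",p,.016)[:2] for p in A];print(np.round(P,4))
y1=P[0]-P[1];y2=P[2]-P[3];print("bed +y dir deg",np.degrees(np.arctan2(y1[1],y1[0])),np.degrees(np.arctan2(y2[1],y2[0])))
s=at("wrist",(95,254),.042)[:2];k=at("wrist",(184,225),.076)[:2];pv=at("wrist",(161,303),.052)[:2];pin=at("wrist",(157,364),.084)[:2];m=at("wrist",(218,192),.02)[:2]
print("seat",s,"knob",k,"pivot",pv,"pin",pin,"mark",m,[np.linalg.norm(a-b) for a,b in((s,k),(s,pv),(pv,pin))],"exp .1006 .0900 .060")
def f(v):
    t=v[2];X=np.array([np.cos(t),np.sin(t)]);Y=np.array([-np.sin(t),np.cos(t)]);c=v[:2]
    return np.r_[c-s,c-.09*X+.045*Y-k,c-.078*X-.045*Y-pv,c-.078*X-.105*Y-pin]
r=least_squares(f,[*s,0]);print(r.x,np.degrees(r.x[2]),np.round(r.fun*1e3,1))
E
```

```text
hough 95.875 254.375 26.75 [0.6031007  0.17926749]
hough 94.125 253.375 26.75 [0.60492456 0.18032254]
hough 95.625 253.125 26.2 [0.60336344 0.18062317]
hough 95.875 253.375 36.475 [0.60310246 0.18035588]
hough 96.375 254.625 35.45 [0.60257898 0.17900452]
hough 97.375 255.625 35.575 [0.60153374 0.17793344]
[[0.6338 0.3763]
 [0.6771 0.049 ]
 [0.4408 0.3501]
 [0.4855 0.0246]]
bed +y dir deg 97.54168668749942 97.81629235616676
seat [0.60401288 0.17965931] knob [0.51180117 0.20955788] pivot [0.53343624 0.12604038] pin [0.54071754 0.06600386] mark [0.46003259 0.26066202] [np.float64(0.09693773215636275), np.float64(0.08863437459317841), np.float64(0.060476451651700805)] exp .1006 .0900 .060
[0.60515348 0.17917479 0.12754309] 7.307680725987988 [ 1.1 -0.5 -1.6  2.8  0.1 -1.4  0.4 -0.9]
```

```bash
python3 -c "
from h import *
go([.531,.170,.15],np.radians(97.6))"
```

```text
row [ 0.95 -0.75  5.22] [ 0.   -0.   -1.28] t 7.2 q6 1.73
```

```bash
python3 -m jog '[0.95,-0.75,2,0,0,-1.28,40,0.95,-0.75,4,0,0,-1.28,40,0.95,-0.75,5.2,0,0,-1.28,40,0.95,-0.75,5.2,0,0,-1.28,40,0.95,-0.75,5.2,0,0,-1.28,40]'
python3 - <<'E'
from h import *
o=get_obs();im=save("wrist","w4")
print(o["ee_pos"],proj("wrist",[.6035,.1795,.042]),disc(im,"wrist",(270,285),o["ee_pos"][2]+.007,35),o["q"][5])
g=cv2.cvtColor(im,cv2.COLOR_RGB2GRAY)
K=camera_info("wrist")["intrinsics"][0][0]
for d in(.057,.080):
    r=K*d/2/(.15+.178-.042)
    c=cv2.HoughCircles(cv2.resize(g[0:240],None,fx=2,fy=2),cv2.HOUGH_GRADIENT,1,4,param1=40,param2=12,minRadius=int(2*r*.95),maxRadius=int(2*r*1.05))
    if c is not None:
        for x,y,rr in c[0][:3]: print(d,y/2,x/2,rr/2,at("wrist",(y/2,x/2),.042)[:2])
E
```

```text
time_s: 7.7
ee_pos: [0.5312, 0.1705, 0.1509]
tcp_rot: [0.998, 0.067, -0.0, 0.0]
ft_force: [0.1, -0.7, -1.6]
width: 0.0546
gripper_force: 40.0
[0.53115978 0.17045442 0.15092238] [117.65136186 281.00392068] (array([0.608 , 0.1943]), 'diam', np.float64(0.197), 'px', 98.9, 250.1, 'axes', 429.3, 441.0) 1.6229671777828092
0.057 113.25 282.75 37.7 [0.60690132 0.1786152 ]
0.057 115.75 282.75 37.7 [0.60507229 0.17836718]
0.057 114.75 280.25 37.7 [0.60555075 0.18035589]
0.08 117.25 282.25 51.55 [0.60392141 0.17859647]
0.08 124.75 292.25 50.35 [0.59941333 0.1702448 ]
0.08 108.25 268.25 51.5 [0.6090779 0.1900251]
```

View pics/w4.png

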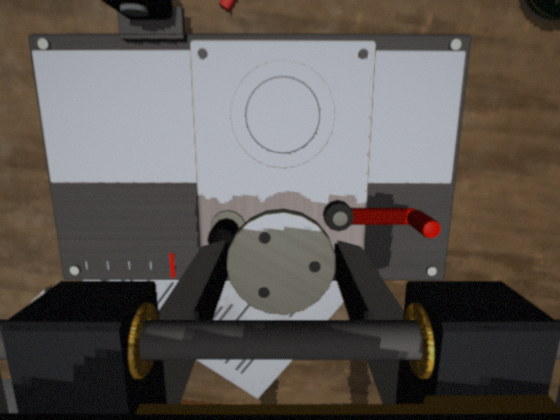

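```bash
python3 -c "
from h import *
go([.6058,.1786,.0462],np.radians(97.6))"
```

```text
row [2.94 0.08 4.26] [-0.   -0.03  0.01] t 7.75 q6 1.62
```

```bash
python3 -m jog '[2.94,0.08,0,0,0,0,40,2.94,0.08,1,0,0,0,40,2.94,0.08,2,0,0,0,40,2.94,0.08,3,0,0,0,40,2.94,0.08,3.6,0,0,0,40,2.94,0.08,3.6,0,0,0,40,2.94,0.08,3.6,0,0,0,40]'
python3 -c "
from h import *
go([.6058,.1786,.0462],np.radians(97.6))"
```

```text
time_s: 8.45
ee_pos: [0.6059, 0.1786, 0.0629]
tcp_rot: [0.998, 0.067, 0.002, -0.0]
ft_force: [0.2, -0.3, -0.7]
width: 0.0545
gripper_force: 40.0
row [-0.01 -0.    0.67] [-0.   -0.04  0.01] t 8.45 q6 1.61
```

```bash
python3 -m jog '[0,0,0.3,0,0,0,40,0,0,0.6,0,0,0,40,0,0,0.67,0,0,0,40,0,0,0.67,0,0,0,40,0,0,0.67,0,0,0,40,0,0,0.67,0,0,0,68,0,0,0.67,0,0,0,68,0,0,0.67,0,0,0,68]'
python3 -m jog '[0,0,-1,0,0,0,72,0,0,-3,0,0,0,72,-3,0,-4,0,0,0,90,-3,0,-4,0,0,0,90,-3,0,-4,0,0,0,90]'
python3 - <<'E'
from h import *
o=get_obs();im=save("wrist","w5");print(o["ee_pos"])
cv2.imwrite("pics/w5c.png",cv2.resize(im[40:200,180:380,::-1],None,fx=3,fy=3))
for p in((125,290),(110,275)):
  for t in (20,30): print(disc(im,"wrist",p,.052,t))
go([.5705,-.276,.20],np.pi/2)
E
```

```text
time_s: 9.25
ee_pos: [0.6036, 0.1782, 0.0432]
tcp_rot: [0.998, 0.067, -0.0, 0.0]
ft_force: [0.9, -0.4, -0.7]
width: 0.0678
gripper_force: 0.0
time_s: 9.75
ee_pos: [0.5265, 0.168, 0.1452]
tcp_rot: [0.998, 0.067, -0.0, 0.0]
ft_force: [-0.3, 0.5, -0.3]
width: 0.0892
gripper_force: 0.0
[0.52646358 0.16802643 0.14524024]
(array([0.6018, 0.1996]), 'diam', np.float64(0.2542), 'px', 109.6, 250.1, 'axes', 192.8, 519.5)
(array([0.6008, 0.2018]), 'diam', np.float64(0.2609), 'px', 110.6, 246.9, 'axes', 187.5, 542.9)
(array([0.6018, 0.1996]), 'diam', np.float64(0.2542), 'px', 109.6, 250.1, 'axes', 192.8, 519.5)
(array([0.6008, 0.2018]), 'diam', np.float64(0.2609), 'px', 110.6, 246.9, 'axes', 187.5, 542.9)
row [-0.71 17.83 -2.22] [-0.   -0.01  1.28] t 9.8 q6 1.62
```

View pics/w5c.png

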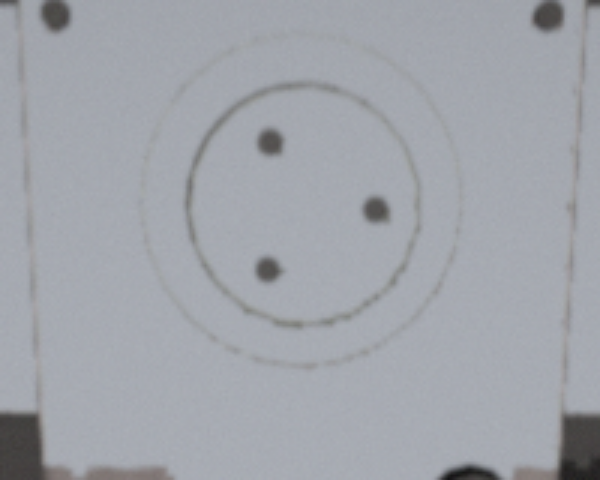

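```bash
python3 - <<'E'
from h import *
print("disc",at("wrist",(108.7,281.2),.052),"edge-based",at("wrist",(40+204.5/3,180+303.5/3),.052),"seat",at("wrist",(40+199.5/3,180+301/3),.042))
# robust sub-pixel: fit circle to dark edge pts
im=cv2.imread("pics/w5.png");g=cv2.GaussianBlur(cv2.cvtColor(im,6).astype(np.float32),(3,3),0)
from scipy.ndimage import map_coordinates as mc
for z,r0,c0 in((.052,.028,(.604,.1785)),(.042,.040,(.604,.1785))):
    c=np.array(c0)
    for it in range(4):
        pts=[]
        for a in np.linspace(0,2*np.pi,120):
            d=np.array([np.cos(a),np.sin(a)]);rs=np.arange(r0-.004,r0+.004,.0003)
            px=np.array([proj("wrist",[*(c+d*r),z]) for r in rs]);v=mc(g,px.T,order=1)
            i=v.argmin()
            if v.mean()-v[i]>4: pts.append(c+d*rs[i])
        pts=np.array(pts);A=np.c_[2*pts,np.ones(len(pts))];s=np.linalg.lstsq(A,(pts**2).sum(1),rcond=None)[0];c=s[:2]
    print(z,c,np.sqrt(s[2]+c@c),len(pts))
E
```

```text
disc [0.60539632 0.1777124  0.052     ] edge-based [0.60575639 0.17778497 0.052     ] seat [0.60722223 0.17858986 0.042     ]Traceback (most recent call last):
  File "<stdin>", line 12, in <module>
  File "h.py", line 14, in proj
    i=camera_info(c);K=np.array(i["intrinsics"],float)
ValueError: time passes only in moves, steps and waits
```

```bash
python3 -m jog '[-0.1,2,-2.2,0,0,0,90,-0.3,6,-2.2,0,0,0.6,90,-0.3,6,-2.2,0,0,0.6,90,-0.3,6,-2.2,0,0,0.6,90,-0.5,12,-2.2,0,0,1.28,90,-0.5,12,-2.2,0,0,1.28,90,-0.5,12,-2.2,0,0,1.28,90,-0.7,17.8,-2.2,0,0,1.28,90,-0.7,17.8,-2.2,0,0,1.28,90,-0.7,17.8,-2.2,0,0,1.28,90,-0.7,17.8,-2.2,0,0,1.28,90,-0.7,17.8,-2.2,0,0,1.28,90,-0.7,17.8,-2.2,0,0,1.28,90]'
python3 -c "
from h import *
im=save('wrist','w6');print([(d['position'],at('wrist',d['position'],.01)) for d in spot_in('wrist','friction_1')])
print(get_obs()['ee_pos']);go([.572,-.278,.003],np.pi/2)"
```

```text
time_s: 11.1
ee_pos: [0.5718, -0.2743, 0.1978]
tcp_rot: [1.0, 0.0, -0.0, -0.001]
ft_force: [-0.0, 1.1, -0.3]
width: 0.0903
gripper_force: 0.0
[([297.2, 470.2], array([ 0.45380524, -0.48209187,  0.01      ])), ([295.5, 376.5], array([ 0.45592722, -0.37895699,  0.01      ])), ([190.1, 282.4], array([ 0.57267494, -0.27585104,  0.01      ])), ([368.0, 373.9], array([ 0.36454416, -0.38190355,  0.01      ]))]
[ 0.57181338 -0.27366407  0.19854837]
row [0.01 0.18 7.82] [-0.    0.    0.01] t 11.2 q6 1.01
```

```bash
python3 -m jog '[0.01,0.13,2,0,0,0,90,0.01,0.13,4,0,0,0,90,0.01,0.13,5.8,0,0,0,90,0.01,0.13,6.8,0,0,0,90,0.01,0.13,7.5,0,0,0,90,0.01,0.13,7.8,0,0,0,90,0.01,0.13,7.8,0,0,0,40,0.01,0.13,7.8,0,0,0,40,0.01,0.13,7.8,0,0,0,40,0.01,0.13,7.8,0,0,0,40,0.01,0.13,7.8,0,0,0,40,0.01,0.13,7.8,0,0,0,40]' 40
python3 -m jog '[0,0,-2,0,0,0,40,0,0,-4,0,0,0,40,0,0,-6,0,0,0,40,0,0,-6,0,0,0,40,0,0,-6,0,0,0,40]'
python3 -c "
from h import *
im=save('wrist','w7');o=get_obs()
for t in(25,40,60):print(disc(im,'wrist',(275,286),o['ee_pos'][2]+.007,t),o['ee_pos'])
go([.605,.179,.17],np.radians(97.6),o)"
```

```text
time_s: 12.4
ee_pos: [0.5724, -0.2786, 0.0047]
tcp_rot: [1.0, -0.0, 0.001, 0.0]
ft_force: [-0.5, 1.0, 4.3]
width: 0.0546
gripper_force: 40.0
time_s: 12.9
ee_pos: [0.5723, -0.2788, 0.1551]
tcp_rot: [1.0, -0.0, 0.001, 0.001]
ft_force: [-0.8, 0.5, -0.9]
width: 0.0546
gripper_force: 40.0
(array([ 0.578 , -0.2798]), 'diam', np.float64(0.0943), 'px', 249.9, 283.2, 'axes', 152.7, 229.7) [ 0.5711697  -0.27809416  0.15318198]
(array([ 0.5309, -0.3055]), 'diam', np.float64(0.1943), 'px', 334.7, 332.1, 'axes', 307.7, 429.2) [ 0.5711697  -0.27809416  0.15318198]
(array([ 0.5888, -0.315 ]), 'diam', np.float64(0.3123), 'px', 228.7, 355.6, 'axes', 438.8, 826.4) [ 0.5711697  -0.27809416  0.15318198]
row [  1.35 -18.28  -0.67] [-0.    0.01 -1.27] t 12.95 q6 1.01
```

```bash
cat >> h.py <<'E'
def dots(im,z,box=(215,320,225,340)):
    r0,r1,c0,c1=box
    h=cv2.cvtColor(np.ascontiguousarray(im[r0:r1,c0:c1]),cv2.COLOR_RGB2HSV)
    m=cv2.inRange(h,(22,110,100),(36,255,255))
    n,l,s,c=cv2.connectedComponentsWithStats(m)
    p=[(c[i][1]+r0,c[i][0]+c0) for i in range(1,n) if s[i][4]>12]
    return [np.round(q,1).tolist() for q in p],np.round(at("wrist",np.mean(p,0),z),4) if p else None
E
python3 -c "
from h import *
im=cv2.imread('pics/w7.png')[:,:,::-1];o=get_obs();print(dots(im,o['ee_pos'][2]+.006),o['ee_pos'])"
python3 -m jog '[0.1,-2,-0.6,0,0,0,40,0.4,-6,-0.6,0,0,-0.6,40,0.4,-6,-0.6,0,0,-0.6,40,0.4,-6,-0.6,0,0,-0.6,40,0.8,-12,-0.6,0,0,-1.27,40,0.8,-12,-0.6,0,0,-1.27,40,0.8,-12,-0.6,0,0,-1.27,40,1.35,-18.3,-0.6,0,0,-1.27,40,1.35,-18.3,-0.6,0,0,-1.27,40,1.35,-18.3,-0.6,0,0,-1.27,40,1.35,-18.3,-0.6,0,0,-1.27,40,1.35,-18.3,-0.6,0,0,-1.27,40,1.35,-18.3,-0.6,0,0,-1.27,40]'
python3 -c "
from h import *
im=save('wrist','w8');o=get_obs();print(dots(im,o['ee_pos'][2]+.006),o['ee_pos'])
go([.605,.179,.072],np.radians(97.6),o)"
```

```text
([], None) [ 0.5711697  -0.27809416  0.15318198]
time_s: 14.25
ee_pos: [0.6051, 0.1775, 0.1671]
tcp_rot: [0.998, 0.066, -0.001, 0.001]
ft_force: [-0.2, 0.2, 0.0]
width: 0.0543
gripper_force: 40.0
([], None) [0.6053177  0.17702657 0.16760172]
row [ 0.01 -0.09  3.82] [ 0.01  0.02 -0.01] t 14.3 q6 1.62
```

```bash
python3 -c "
import cv2
im=cv2.imread('pics/w8.png');cv2.imwrite('pics/w8c.png',cv2.resize(im[180:360,180:380],None,fx=3,fy=3))"
```

```text
(no output)
```

View pics/w8c.png

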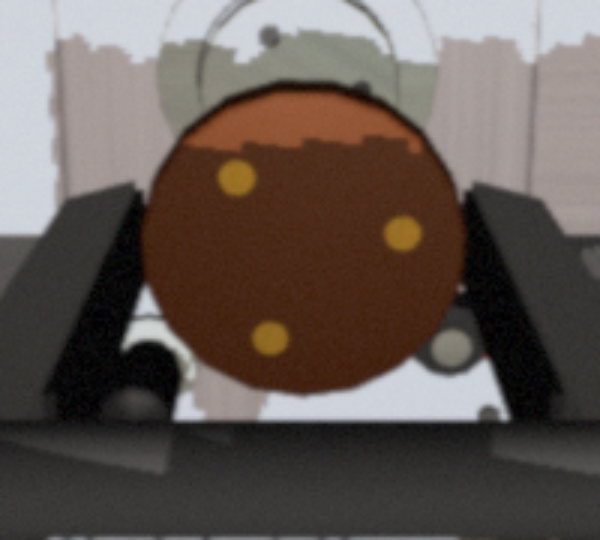

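```bash
sed -i 's/(22,110,100),(36,255,255)/(15,130,110),(36,255,255)/' h.py; python3 -m jog '[-0.05,-0.09,1.5,0,0,0,40,-0.05,-0.09,3,0,0,0,40,-0.05,-0.09,3.7,0,0,0,40,-0.05,-0.09,3.7,0,0,0,40,-0.05,-0.09,3.7,0,0,0,40]'
python3 -c "
from h import *
o=get_obs();print(o['ee_pos']);go([.6036,.179,.0555],np.radians(97.6),o);im=cv2.imread('pics/w8.png')[:,:,::-1];print(dots(im,.173),o['ee_pos'])"
```

```text
time_s: 14.8
ee_pos: [0.6047, 0.1796, 0.0766]
tcp_rot: [0.998, 0.065, 0.0, 0.0]
ft_force: [0.6, -0.2, -0.3]
width: 0.0545
gripper_force: 40.0
[0.60470515 0.17962124 0.07655446]
row [-0.05  0.02  0.84] [ 0.   -0.   -0.02] t 14.8 q6 1.62
([[238.7, 258.4], [257.4, 313.7], [292.4, 269.7]], array([0.6399, 0.1838, 0.173 ])) [0.60470515 0.17962124 0.07655446]
```

```bash
python3 -m jog '[-0.05,0,0.4,0,0,0,40,-0.05,0,0.7,0,0,0,40,-0.05,0,0.8,0,0,0,40,-0.05,0,0.8,0,0,0,40]'
python3 -m jog '[0,0,0,0,0,0,40,0,0,0,0,0,0,68,0,0,0,0,0,0,68,0,0,0,0,0,0,68]'
python3 -m jog '[0,0,-1,0,0,0,72,0,0,-3,0,0,0,72,-3,0,-4,0,0,0,90,-3,0,-4,0,0,0,90,-3,0,-4,0,0,0,90]'
python3 - <<'E'
from h import *
o=get_obs();im=save("wrist","w9");print(o["ee_pos"])
print(dots(im,.062,(60,180,200,360)))
print(disc(im,"wrist",(108,281),.062,60))
cv2.imwrite("pics/w9c.png",cv2.resize(im[30:200,180:380,::-1],None,fx=3,fy=3))
go([.458,-.388,.20],np.pi/2)
E
```

```text
time_s: 15.2
ee_pos: [0.6028, 0.1808, 0.0567]
tcp_rot: [0.998, 0.066, 0.0, 0.0]
ft_force: [-1.1, -0.9, 2.5]
width: 0.0546
gripper_force: 40.0
time_s: 15.6
ee_pos: [0.6031, 0.1812, 0.056]
tcp_rot: [0.998, 0.066, 0.0, -0.0]
ft_force: [-0.1, 0.3, 0.2]
width: 0.0675
gripper_force: 0.0
time_s: 16.1
ee_pos: [0.5258, 0.1711, 0.1581]
tcp_rot: [0.998, 0.067, 0.0, -0.0]
ft_force: [0.8, 0.5, -0.0]
width: 0.0891
gripper_force: 0.0
[0.52584622 0.17110364 0.15807134]
([[91.2, 266.3], [105.6, 304.6], [132.5, 273.9]], array([0.6042, 0.1803, 0.062 ]))
(array([0.6045, 0.1802]), 'diam', np.float64(0.0559), 'px', 109.3, 281.8, 'axes', 75.7, 79.4)
row [-5.74 21.8  -1.72] [-0.   -0.02  1.27] t 16.15 q6 1.63
```

View pics/w9c.png

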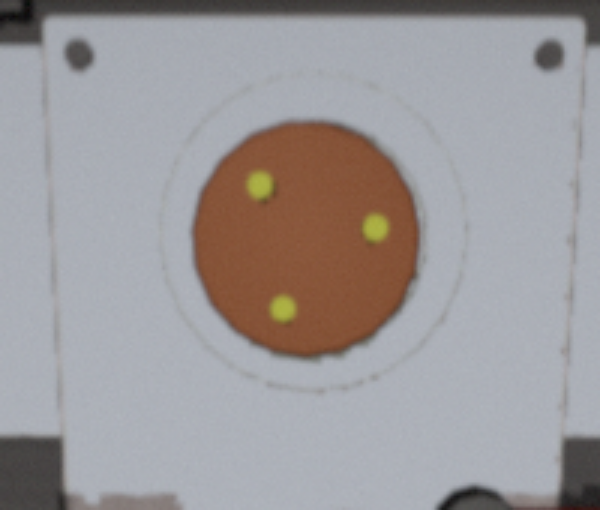

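```bash
python3 -m jog '[-0.5,2,-1.7,0,0,0,90,-1.5,6,-1.7,0,0,0.6,90,-1.5,6,-1.7,0,0,0.6,90,-1.5,6,-1.7,0,0,0.6,90,-3,12,-1.7,0,0,1.27,90,-3,12,-1.7,0,0,1.27,90,-3,12,-1.7,0,0,1.27,90,-5.6,21.5,-1.7,0,0,1.27,90,-5.6,21.5,-1.7,0,0,1.27,90,-5.6,21.5,-1.7,0,0,1.27,90,-5.6,21.5,-1.7,0,0,1.27,90,-5.6,21.5,-1.7,0,0,1.27,90,-5.6,21.5,-1.7,0,0,1.27,90,-5.6,21.5,-1.7,0,0,1.27,90,-5.6,21.5,-1.7,0,0,1.27,90]'
python3 - <<'E'
from h import *
im=save('wrist','w10');o=get_obs()
print([(d['position'],at('wrist',d['position'],.01)) for d in spot_in('wrist','friction_1')])
print(o['ee_pos'],dots(im,.01,(150,260,220,360)))
# seat in w9 frame: same orientation, camera = shift of TCP; use differential of current camera with yaw rotation
d=at('wrist',(106.8,284.5),o['ee_pos'][2]-.158+.042)-o['ee_pos']; R=Ro.from_quat(o['tcp_rot']).inv().apply(d)
e=at('wrist',(109.3,281.8),o['ee_pos'][2]-.158+.062)-o['ee_pos']; E2=Ro.from_quat(o['tcp_rot']).inv().apply(e)
print("disc-seat tool xy mm",(E2-R)*1e3)
E
```

```text
time_s: 17.65
ee_pos: [0.4613, -0.3794, 0.1979]
tcp_rot: [1.0, 0.0, -0.0, -0.001]
ft_force: [0.2, -0.7, -0.4]
width: 0.09
gripper_force: 0.0
[([203.7, 396.7], array([ 0.44841969, -0.49822962,  0.01      ])), ([188.3, 299.5], array([ 0.46427664, -0.39827151,  0.01      ])), ([275.6, 283.6], array([ 0.36898109, -0.38243594,  0.01      ]))]
[ 0.46142162 -0.37892512  0.19830933] ([[172.5, 300.6], [194.0, 281.4], [199.7, 309.8]], array([ 0.4638, -0.396 ,  0.01  ]))
disc-seat tool xy mm [ -2.53692127  -2.1552086  -19.99697431]
```

```bash
python3 -m jog '[0.1,0.72,2,0,0,0,90,0.1,0.72,4,0,0,0,90,0.1,0.72,5.8,0,0,0,90,0.1,0.72,6.8,0,0,0,90,0.1,0.72,7.5,0,0,0,90,0.1,0.72,7.8,0,0,0,90,0.1,0.72,7.8,0,0,0,40,0.1,0.72,7.8,0,0,0,40,0.1,0.72,7.8,0,0,0,40,0.1,0.72,7.8,0,0,0,40,0.1,0.72,7.8,0,0,0,40,0.1,0.72,7.8,0,0,0,40]' 40
python3 -m jog '[0,0,-2,0,0,0,40,0,0,-4,0,0,0,40,0,0,-7,0,0,0,40,0,0,-7,0,0,0,40,0,0,-7,0,0,0,40]'
python3 -c "
from h import *
im=save('wrist','w11');o=get_obs()
print(dots(im,o['ee_pos'][2]+.006),o['ee_pos'])
go([.6063,.1785,.175],np.radians(97.6),o)"
```

```text
time_s: 18.95
ee_pos: [0.4639, -0.3985, 0.0047]
tcp_rot: [1.0, -0.0, 0.001, 0.0]
ft_force: [-0.1, 1.3, 5.3]
width: 0.0544
gripper_force: 40.0
time_s: 19.45
ee_pos: [0.4653, -0.4004, 0.1836]
tcp_rot: [1.0, -0.0, 0.003, 0.004]
ft_force: [0.3, -0.3, -0.3]
width: 0.0542
gripper_force: 40.0
([[229.8, 287.2], [271.6, 249.0], [281.7, 305.9]], array([ 0.4646, -0.3995,  0.1865])) [ 0.46405188 -0.39900481  0.18048171]
row [  5.68 -23.1    0.16] [ 0.03 -0.02 -1.27] t 19.5 q6 0.75
```

```bash
python3 -m jog '[0.5,-2,0.1,0,0,0,40,1.5,-6,0.1,0,0,-0.6,40,1.5,-6,0.1,0,0,-0.6,40,1.5,-6,0.1,0,0,-0.6,40,3,-12,0.1,0,0,-1.27,40,3,-12,0.1,0,0,-1.27,40,3,-12,0.1,0,0,-1.27,40,4.5,-18,0.1,0,0,-1.27,40,4.5,-18,0.1,0,0,-1.27,40,4.5,-18,0.1,0,0,-1.27,40,5.65,-23,0.1,0,0,-1.27,40,5.65,-23,0.1,0,0,-1.27,40,5.65,-23,0.1,0,0,-1.27,40,5.65,-23,0.1,0,0,-1.27,40,5.65,-23,0.1,0,0,-1.27,40,5.65,-23,0.1,0,0,-1.27,40]'
python3 -c "
from h import *
im=save('wrist','w12');o=get_obs();print(dots(im,o['ee_pos'][2]+.006),o['ee_pos'])
go([.606,.1785,.0785],np.radians(97.6),o)"
```

```text
time_s: 21.1
ee_pos: [0.6041, 0.1752, 0.1747]
tcp_rot: [0.998, 0.066, -0.001, 0.001]
ft_force: [0.4, -0.6, -1.4]
width: 0.0548
gripper_force: 40.0
([[229.3, 287.3], [271.9, 249.2], [281.8, 305.7]], array([0.6049, 0.1746, 0.1812])) [0.6043208  0.17498617 0.17520015]
row [ 0.09 -0.13  3.87] [ 0.01  0.02 -0.01] t 21.15 q6 1.61
```

```bash
python3 -m jog '[0.08,-0.12,1.5,0,0,0,40,0.08,-0.12,3,0,0,0,40,0.08,-0.12,3.8,0,0,0,40,0.08,-0.12,3.8,0,0,0,40,0.08,-0.12,3.8,0,0,0,40,0.08,-0.12,3.8,0,0,0,40]'
python3 -c "
from h import *
o=get_obs();print(o['ee_pos']);go([.606,.1785,.0665],np.radians(97.6),o)"
```

```text
time_s: 21.75
ee_pos: [0.6079, 0.1795, 0.083]
tcp_rot: [0.998, 0.066, 0.002, -0.0]
ft_force: [0.7, 0.4, -0.1]
width: 0.0548
gripper_force: 40.0
[0.60788661 0.1794905  0.08299639]
row [-0.08  0.03  0.66] [ 0.   -0.03 -0.01] t 21.75 q6 1.62
```

```bash
python3 -m jog '[-0.06,0.02,0.4,0,0,0,40,-0.06,0.02,0.6,0,0,0,40,-0.06,0.02,0.66,0,0,0,40,-0.06,0.02,0.66,0,0,0,40,-0.06,0.02,0.66,0,0,0,40,-0.06,0.02,0.66,0,0,0,72,-0.06,0.02,0.66,0,0,0,72,-0.06,0.02,0.66,0,0,0,72]'
python3 -c "
from h import *
o=get_obs();print(o['ee_pos'],o['ft_force']);go([.6063,.1785,.047],np.radians(97.6),o)"
```

```text
time_s: 22.55
ee_pos: [0.6049, 0.1793, 0.0644]
tcp_rot: [0.998, 0.066, -0.0, 0.0]
ft_force: [0.1, 0.2, 0.4]
width: 0.0716
gripper_force: 0.0
[0.60486425 0.17934986 0.06439469] [0.08426902 0.23443145 0.36002585]
row [0.05 0.04 0.7 ] [0. 0. 0.] t 22.55 q6 1.62
```

```bash
python3 -m jog '[0.05,0.04,0.4,0,0,0,72,0.05,0.04,0.7,0,0,0,72,0.05,0.04,0.7,0,0,0,72]'
python3 -m jog '[0,0,0,0,0,0,52,0,0,0,0,0,0,52,0,0,0,0,0,0,52,0,0,0,0,0,0,52,0,0,0,0,0,0,72,0,0,0,0,0,0,72,0,0,0,0,0,0,74]' 8
python3 -m jog '[0,0,-1.5,0,0,0,80,0,0,-2.5,0,0,4,84,0,0,-2.5,0,0,4,84,0,0,-2.5,0,0,8,84,0,0,-2.5,0,0,8,84,0,0,-2.5,0,0,12,84,0,0,-2.5,0,0,12,84,0,0,-2.5,0,0,12,84,0,0,-2.5,0,0,15,84,0,0,-2.5,0,0,15,84,0,0,-2.5,0,0,15,84,0,0,-2.5,0,0,15,84]'
python3 -c "
from h import *
o=get_obs();print(o['ee_pos'],o['ft_force']);go([.6063,.1785,.047],np.radians(7.6),o)"
```

```text
time_s: 22.85
ee_pos: [0.605, 0.1781, 0.0451]
tcp_rot: [0.998, 0.066, -0.002, 0.0]
ft_force: [0.6, -0.3, -0.7]
width: 0.0717
gripper_force: 0.0
time_s: 23.55
ee_pos: [0.6065, 0.1785, 0.0474]
tcp_rot: [0.998, 0.066, 0.0, 0.0]
ft_force: [0.4, 0.2, 0.5]
width: 0.0733
gripper_force: 0.0
time_s: 24.75
ee_pos: [0.6003, 0.1263, 0.0954]
tcp_rot: [0.814, -0.575, -0.037, -0.076]
ft_force: [-0.2, 0.4, 0.4]
width: 0.0842
gripper_force: 0.0
[0.60030668 0.12627283 0.09538743] [-0.17130372  0.3811261   0.43215889]
row [-1.58 -0.75  2.26] [-0.63  1.49  1.98] t 24.75 q6 2.7
```

```bash
python3 -m jog '[0,0,-2,0,0,0,84,0,0,-2,0,0,-4,84,0,0,-2,0,0,-4,84,0,0,-2,0,0,-8,84,0,0,-2,0,0,-8,84,0,0,-2,0,0,-12,84,0,0,-2,0,0,-12,84,0,0,-2,0,0,-12,84,0,0,-2,0,0,-15,84,0,0,-2,0,0,-15,84,0,0,-2,0,0,-15,84,0,0,-2,0,0,-15,84]'
python3 -c "
from h import *
o=get_obs();print(o['ee_pos'],o['ft_force']);go([.6063,.1785,.16],np.radians(97.6),o)"
```

```text
time_s: 25.95
ee_pos: [0.5989, 0.1193, 0.1449]
tcp_rot: [0.981, 0.173, 0.027, -0.079]
ft_force: [0.4, 1.4, -0.6]
width: 0.0842
gripper_force: 0.0
[0.59891314 0.11933163 0.14494576] [ 0.38660498  1.35355967 -0.55851033]
row [ 1.12 -2.18 -0.2 ] [-1.48 -0.62  2.05] t 25.95 q6 1.14
```

```bash
python3 -m jog '[1.1,-2.2,-0.6,-1.48,-0.62,2.05,84,1.1,-2.2,-0.6,-1.48,-0.62,2.05,84,1.1,-2.2,-0.6,-1.48,-0.62,2.05,84,1.1,-2.2,-0.6,-1.48,-0.62,2.05,84,1.1,-2.2,-0.6,-1.48,-0.62,2.05,84]'
python3 -m jog '[0,0,0,0,0,-4,84,0,0,0,0,0,-4,84,0,0,0,0,0,-4,84,0,0,0,0,0,-8,84,0,0,0,0,0,-8,84,0,0,0,0,0,-8,84,0,0,0,0,0,-12,84,0,0,0,0,0,-12,84,0,0,0,0,0,-12,84,0,0,0,0,0,-15,84,0,0,0,0,0,-15,84,0,0,0,0,0,-15,84]'
python3 -c "
from h import *
o=get_obs();im=save('wrist','w13');go([.6063,.1785,.10],np.radians(187.6),o)
save('top','top1');print([(d['position'],at('top',d['position'],.01)) for d in spot_in('top','pressure_plate')])"
```

```text
time_s: 26.45
ee_pos: [0.6054, 0.1769, 0.1696]
tcp_rot: [0.998, 0.065, -0.001, 0.0]
ft_force: [0.1, -0.8, -0.2]
width: 0.0839
gripper_force: 0.0
time_s: 27.65
ee_pos: [0.6055, 0.1755, 0.1695]
tcp_rot: [0.661, 0.751, -0.001, -0.001]
ft_force: [-0.2, 0.3, -0.1]
width: 0.084
gripper_force: 0.0
row [0.11 0.05 2.78] [-0.01 -0.   -0.05] t 27.65 q6 0.04
[([214.2, 296.7], array([ 0.55045082, -0.14310662,  0.01      ]))]
```

View pics/w13.png

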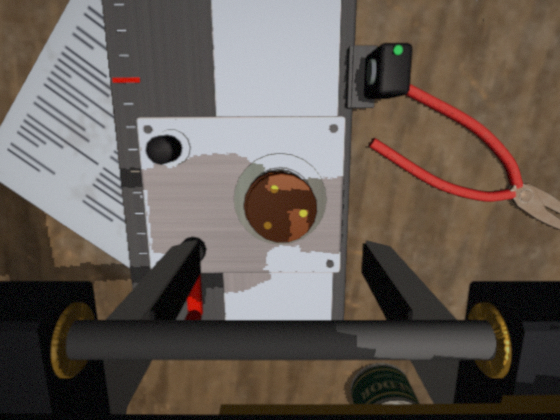

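```bash
python3 -m jog '[0.1,0.05,2,0,0,0,80,0.1,0.05,3,0,0,0,76,0.1,0.05,4,0,0,0,76,0.1,0.05,4.5,0,0,0,76,0.1,0.05,4.9,0,0,0,76,0.1,0.05,4.9,0,0,0,76,0.1,0.05,4.9,0,0,0,76]'
python3 -c "
from h import *
o=get_obs();print(o['ee_pos']);go([.6063,.1785,.047],np.radians(187.6),o)"
```

```text
time_s: 28.5
ee_pos: [0.6075, 0.1799, 0.0483]
tcp_rot: [0.66, 0.751, 0.001, 0.0]
ft_force: [0.8, -0.8, -0.2]
width: 0.0762
gripper_force: 0.0
[0.6074637  0.17988989 0.0482876 ]
row [-0.05 -0.05  0.05] [ 0.01 -0.   -0.04] t 28.5 q6 0.05
```

```bash
python3 -m jog '[-0.03,-0.04,0,0,0,0,60,-0.03,-0.04,0,0,0,0,52,-0.03,-0.04,0,0,0,0,52,-0.03,-0.04,0,0,0,0,52,-0.03,-0.04,0,0,0,0,52,-0.03,-0.04,0,0,0,0,72,-0.03,-0.04,0,0,0,0,72,-0.03,-0.04,0,0,0,0,76]' 8
python3 -m jog '[0,0,-2,0,0,0,80,0,0,-4,0,0,0,84,0,0,-6,0,0,0,84,0,0,-6,0,0,4,84,0,0,-6,0,0,4,84,0,0,-6,0,0,8,84,0,0,-6,0,0,8,84,0,0,-6,0,0,12,84,0,0,-6,0,0,12,84,0,0,-6,0,0,12,84,0,0,-6,0,0,13.5,84,0,0,-6,0,0,13.5,84]'
python3 -c "
from h import *
o=get_obs();print(o['ee_pos']);go([.548,-.139,.20],np.radians(90),o)"
```

```text
time_s: 29.3
ee_pos: [0.6065, 0.179, 0.0474]
tcp_rot: [0.66, 0.751, 0.0, 0.0]
ft_force: [-0.1, 0.5, -0.4]
width: 0.0743
gripper_force: 0.0
time_s: 30.5
ee_pos: [0.6062, 0.1789, 0.1972]
tcp_rot: [0.985, 0.171, 0.0, -0.0]
ft_force: [-0.2, 0.7, 0.7]
width: 0.084
gripper_force: 0.0
[0.60620142 0.17894999 0.19719173]
row [-6.47 11.19 -0.12] [-0.   -0.    3.28] t 30.5 q6 1.4
```

```bash
python3 -m jog '[-1,2,0,0,0,1,90,-3,6,0,0,0,1.5,90,-3,6,0,0,0,1.5,90,-3,6,0,0,0,1.5,90,-6,11.2,-0.1,0,0,3.28,90,-6,11.2,-0.1,0,0,3.28,90,-6,11.2,-0.1,0,0,3.28,90,-6,11.2,-0.1,0,0,3.28,90,-6,11.2,-0.1,0,0,3.28,90,-6,11.2,-0.1,0,0,3.28,90]'
python3 -c "
from h import *
o=get_obs();im=save('wrist','w14');print(o['ee_pos'],[(d['position'],at('wrist',d['position'],.014)) for d in spot_in('wrist','pressure_plate')])
h=cv2.cvtColor(im,cv2.COLOR_RGB2HSV);m=cv2.inRange(h,(60,90,40),(88,255,255));n,l,s,c=cv2.connectedComponentsWithStats(m)
for i in range(1,n):
  if s[i][4]>300: print(s[i],c[i][::-1],at('wrist',c[i][::-1],.01))
go([.561,-.138,.003],np.pi/2,o)"
```

```text
time_s: 31.5
ee_pos: [0.561, -0.1346, 0.1997]
tcp_rot: [1.0, 0.003, -0.0, -0.0]
ft_force: [0.1, -0.1, 0.4]
width: 0.09
gripper_force: 0.0
[ 0.56098167 -0.13460389  0.19974871] [([190.9, 281.2], array([ 0.56161452, -0.13496934,  0.014     ]))]
[ 258  165   53   52 2062] [190.25606208 283.72065955] [ 0.56155907 -0.13754257  0.01      ]
row [0.   0.14 7.87] [-0.01  0.    0.06] t 31.5 q6 1.21
```

```bash
python3 -m jog '[0.02,0.11,2,0,0,0,90,0.02,0.11,4,0,0,0,90,0.02,0.11,5.8,0,0,0,90,0.02,0.11,6.8,0,0,0,90,0.02,0.11,7.5,0,0,0,90,0.02,0.11,7.83,0,0,0,90,0.02,0.11,7.83,0,0,0,40,0.02,0.11,7.83,0,0,0,40,0.02,0.11,7.83,0,0,0,40,0.02,0.11,7.83,0,0,0,40,0.02,0.11,7.83,0,0,0,40,0.02,0.11,7.83,0,0,0,40]' 45
python3 -m jog '[0,0,-2,0,0,0,40,0,0,-4,0,0,0,40,0,0,-7,0,0,0,40,0,0,-7,0,0,0,40,0,0,-7,0,0,0,40]'
python3 -c "
from h import *
im=save('wrist','w15');o=get_obs()
h=cv2.cvtColor(im,cv2.COLOR_RGB2HSV);m=cv2.inRange(h,(60,90,25),(90,255,255));n,l,s,c=cv2.connectedComponentsWithStats(m)
for i in range(1,n):
  if s[i][4]>300: print(s[i],c[i][::-1])
cv2.imwrite('pics/w15c.png',cv2.resize(im[180:360,180:380,::-1],None,fx=3,fy=3))
print(o['ee_pos']);go([.6063,.1785,.19],np.radians(97.6),o)"
```

```text
time_s: 32.8
ee_pos: [0.5618, -0.1383, 0.0051]
tcp_rot: [1.0, 0.003, 0.001, -0.0]
ft_force: [-0.2, 1.8, 5.5]
width: 0.0538
gripper_force: 45.0
time_s: 33.3
ee_pos: [0.5637, -0.1394, 0.1833]
tcp_rot: [1.0, 0.003, 0.004, 0.002]
ft_force: [-0.0, -0.1, -2.1]
width: 0.0538
gripper_force: 45.0
[ 227  208  109  103 8258] [258.38944054 280.72475176]
[ 0.56181902 -0.13866918  0.1801968 ]
row [  1.85 -12.68  -0.4 ] [ 0.01 -0.02 -1.21] t 33.35 q6 1.2
```

View pics/w15c.png

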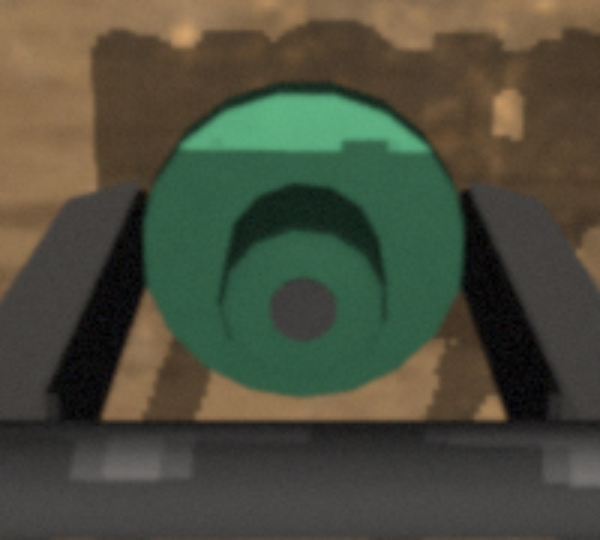

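The plate is held by its flange, hub up. Its centre is at about crop (243,304), so it is on the TCP to within 1 mm.

```bash
python3 -m jog '[0.3,-2,-0.4,0,0,0,40,0.9,-6,-0.4,0,0,-0.6,40,0.9,-6,-0.4,0,0,-0.6,40,0.9,-6,-0.4,0,0,-0.6,40,1.8,-12.7,-0.4,0,0,-1.2,40,1.8,-12.7,-0.4,0,0,-1.2,40,1.8,-12.7,-0.4,0,0,-1.2,40,1.8,-12.7,-0.4,0,0,-1.2,40,1.8,-12.7,-0.4,0,0,-1.2,40,1.8,-12.7,-0.4,0,0,-1.2,40]'
python3 -c "
from h import *
o=get_obs();print(o['ee_pos']);go([.606,.1785,.0885],np.radians(97.6),o)"
```

```text
time_s: 34.35
ee_pos: [0.6033, 0.1782, 0.187]
tcp_rot: [0.998, 0.066, -0.002, 0.001]
ft_force: [-0.1, -0.2, -1.7]
width: 0.054
gripper_force: 45.0
[0.60330553 0.17816423 0.18698492]
row [ 0.13 -0.01  3.94] [ 0.02  0.04 -0.01] t 34.35 q6 1.62
```

```bash
python3 -m jog '[0.08,0,1.5,0,0,0,40,0.08,0,3,0,0,0,40,0.08,0,3.8,0,0,0,40,0.08,0,3.8,0,0,0,40,0.08,0,3.8,0,0,0,40,0.08,0,3.8,0,0,0,40]'
python3 -c "
from h import *
o=get_obs();print(o['ee_pos']);go([.606,.1785,.0765],np.radians(97.6),o)"
```

```text
time_s: 34.95
ee_pos: [0.6077, 0.1789, 0.0959]
tcp_rot: [0.998, 0.065, 0.001, -0.0]
ft_force: [0.1, 0.5, -2.1]
width: 0.0542
gripper_force: 45.0
[0.60773197 0.17890535 0.09585912]
row [-0.07  0.01  0.77] [ 0.   -0.03 -0.02] t 34.95 q6 1.62
```

```bash
python3 -m jog '[-0.06,0.01,0.4,0,0,0,40,-0.06,0.01,0.7,0,0,0,40,-0.06,0.01,0.77,0,0,0,40,-0.06,0.01,0.77,0,0,0,40,-0.06,0.01,0.77,0,0,0,40,-0.06,0.01,0.77,0,0,0,72,-0.06,0.01,0.77,0,0,0,72,-0.06,0.01,0.77,0,0,0,72]'
python3 -c "
from h import *
o=get_obs();print(o['ee_pos'],o['ft_force']);go([.6063,.1785,.049],np.radians(97.6),o)"
```

```text
time_s: 35.75
ee_pos: [0.6048, 0.1794, 0.0745]
tcp_rot: [0.998, 0.066, -0.0, -0.0]
ft_force: [0.1, 0.2, 0.7]
width: 0.0715
gripper_force: 0.0
[0.60477073 0.17944268 0.07454946] [0.07948852 0.23704635 0.7013303 ]
row [0.06 0.05 1.02] [-0.    0.01 -0.01] t 35.75 q6 1.62
```

```bash
python3 -m jog '[0.05,0.03,0.5,0,0,0,72,0.05,0.03,1,0,0,0,72,0.05,0.03,1,0,0,0,72,0.05,0.03,1,0,0,0,58,0.05,0.03,1,0,0,0,52,0.05,0.03,1,0,0,0,52,0.05,0.03,1,0,0,0,52]' 8
python3 -m jog '[0,0,0,0,0,0,72,0,0,0,0,0,0,74,0,0,-2,0,0,0,80,0,0,-4,0,0,0,84,0,0,-6,0,0,0,84,0,0,-6,0,0,-4,84,0,0,-6,0,0,-4,84,0,0,-6,0,0,-8,84,0,0,-6,0,0,-8,84,0,0,-6,0,0,-12,84,0,0,-6,0,0,-12,84,0,0,-6,0,0,-12,84,0,0,-6,0,0,-15,84,0,0,-6,0,0,-15,84]'
python3 -c "
from h import *
o=get_obs();print(o['ee_pos']);go([.6063,.1785,.049],np.radians(187.6),o)"
```

```text
time_s: 36.45
ee_pos: [0.6065, 0.1788, 0.0501]
tcp_rot: [0.998, 0.066, 0.0, -0.0]
ft_force: [1.9, 0.8, -1.4]
width: 0.0555
gripper_force: 8.0
time_s: 37.85
ee_pos: [0.6062, 0.1787, 0.2001]
tcp_rot: [0.736, 0.677, -0.0, -0.0]
ft_force: [-0.4, 0.3, -0.1]
width: 0.0839
gripper_force: 0.0
[0.60618883 0.17871813 0.20011558]
row [-0.01  0.01  6.04] [-0.   -0.   -2.06] t 37.85 q6 0.26
```

```bash
python3 -m jog '[0,0,1,0,0,-2.06,80,0,0,2,0,0,-2.06,76,0,0,4,0,0,-2.06,76,0,0,5,0,0,-2.06,76,0,0,5.6,0,0,-2.06,76,0,0,6,0,0,-2.06,76,0,0,6,0,0,-2.06,76]'
python3 -m jog '[0,0,0,0,0,0,60,0,0,0,0,0,0,52,0,0,0,0,0,0,52,0,0,0,0,0,0,52,0,0,0,0,0,0,52]'
python3 -m jog '[0,0,0,0,0,0,72,0,0,0,0,0,0,76,0,0,-2,0,0,0,80,0,0,-4,0,0,0,84,0,0,-4,0,0,4,84,0,0,-4,0,0,4,84,0,0,-4,0,0,8,84,0,0,-4,0,0,8,84,0,0,-4,0,0,12,84,0,0,-4,0,0,12,84,0,0,-4,0,0,12,84,0,0,-4,0,0,15,84,-3,0,-4,0,0,15,84,-3,0,-4,0,0,15,84]'
python3 -c "
from h import *
o=get_obs();print(o['ee_pos'],o['q'][5]);go([.530,.169,.16],np.radians(97.6),o)"
```

```text
time_s: 38.55
ee_pos: [0.6054, 0.1786, 0.0488]
tcp_rot: [0.661, 0.75, -0.001, -0.001]
ft_force: [-0.8, 0.1, 0.2]
width: 0.0764
gripper_force: 0.0
time_s: 39.05
ee_pos: [0.6049, 0.1786, 0.0509]
tcp_rot: [0.661, 0.75, -0.001, -0.001]
ft_force: [-4.7, 0.9, 6.0]
width: 0.0559
gripper_force: 8.0
time_s: 40.45
ee_pos: [0.6167, 0.1024, 0.1499]
tcp_rot: [0.995, 0.096, 0.001, 0.001]
ft_force: [0.1, 1.3, 0.6]
width: 0.084
gripper_force: 0.0
[0.61673978 0.10239165 0.14991493] 1.4338046655083294
row [-2.9  -3.28 -0.41] [ 0.02 -0.01  0.56] t 40.45 q6 1.43
```

```bash
python3 -m jog '[-2.9,-3.2,-1.2,0,0,0.56,84,-2.9,-3.2,-1.2,0,0,0.56,84,-2.9,-3.2,-1.2,0,0,0.56,84,-2.9,-3.2,-1.2,0,0,0.56,84,-2.9,-3.2,-1.2,0,0,0.56,84,-2.9,-3.2,-1.2,0,0,0.56,84]'
python3 - <<'E'
from h import *
o=get_obs();im=save("wrist","w16");print(o["ee_pos"],o["q"][5])
h=cv2.cvtColor(im,cv2.COLOR_RGB2HSV);m=cv2.inRange(h,(60,90,25),(90,255,255));n,l,s,c=cv2.connectedComponentsWithStats(m)
for i in range(1,n):
  if s[i][4]>300:
    (x,y),ax,_=cv2.fitEllipse(cv2.convexHull(np.argwhere(l==i)[:,::-1].astype(np.int32)));print(s[i],y,x,ax,at("wrist",(y,x),.082))
m=cv2.inRange(h,(0,170,60),(6,255,255))|cv2.inRange(h,(172,170,60),(180,255,255));n,l,s,c=cv2.connectedComponentsWithStats(m)
for i in range(1,n):
  if s[i][4]>20: print("red",s[i],c[i][::-1],at("wrist",c[i][::-1],.05))
E
```

```text
time_s: 41.05
ee_pos: [0.5302, 0.1679, 0.1794]
tcp_rot: [0.998, 0.069, -0.0, 0.0]
ft_force: [-0.5, 0.5, -0.6]
width: 0.0839
gripper_force: 0.0
[0.53017545 0.16794358 0.17940051] 1.614763002719488
[ 244   74   74   76 4196] 111.4638900756836 280.4921569824219 (73.32350158691406, 76.26441955566406) [0.6047998  0.17785384 0.082     ]
red [224   0  18  19 211] [  7.90521327 231.83412322] [0.67624539 0.22520202 0.05      ]
red [343 200  58  15 746] [206.95442359 369.82975871] [0.53756924 0.09085581 0.05      ]
red [406 209  16  17 215] [217.41395349 413.21860465] [0.53358767 0.05165584 0.05      ]
```

View pics/w16.png

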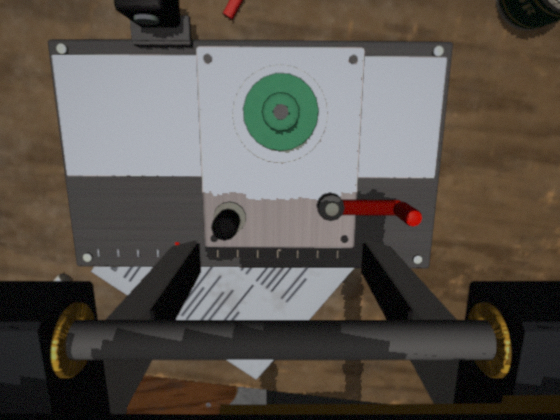

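```bash
python3 - <<'E'
from h import *
print("seat",at("wrist",(113.5,280.5),.042),"pin",at("wrist",(217.4,413.2),.084),"pivot",at("wrist",(206,331),.055),"knob",at("wrist",(226,224),.076),"mark",at("wrist",(243,177),.02))
go([.5415,.064,.13],np.radians(187.6))
E
```

```text
seat [0.60424932 0.17778039 0.042     ] pin [0.5406675  0.06552819 0.084     ] pivot [0.5348449  0.12501483 0.055     ] knob [0.5113359  0.21045151 0.076     ] mark [0.47086621 0.26059231 0.02      ]
row [-0.12  4.18  1.97] [-0.000e+00  1.000e-02 -1.495e+01] t 41.1 q6 1.61
```

```bash
python3 -m jog '[-0.15,2,0,0,0,0,84,-0.15,4.13,0,0,0,-4,84,-0.15,4.13,0,0,0,-4,84,-0.15,4.13,0,0,0,-8,70,-0.15,4.13,0,0,0,-8,60,-0.15,4.13,0,0,0,-12,50,-0.15,4.13,0,0,0,-12,50,-0.15,4.13,0,0,0,-12,50,-0.15,4.13,1.9,0,0,-15,50,-0.15,4.13,1.9,0,0,-15,50,-0.15,4.13,1.9,0,0,-15,50,-0.15,4.13,1.9,0,0,-15,50]' 25
python3 -c "
from h import *
o=get_obs();print(o['ee_pos']);go([.541,.065,.057],np.radians(187.6),o)"
```

```text
time_s: 42.3
ee_pos: [0.54, 0.0649, 0.1312]
tcp_rot: [0.655, 0.756, -0.001, -0.001]
ft_force: [-0.4, 0.3, 0.2]
width: 0.0494
gripper_force: 0.0
[0.53995973 0.06492144 0.13121343]
row [-0.    0.05  2.97] [-0.02 -0.    0.09] t 42.3 q6 -0.15
```

```bash
python3 -m jog '[0,0.03,1.5,0,0,0,50,0,0.03,2.5,0,0,0,50,0,0.03,2.97,0,0,0,50,0,0.03,2.97,0,0,0,50,0,0.03,2.97,0,0,0,5,0,0.03,2.97,0,0,0,5,0,0.03,2.97,0,0,0,5,0,0.03,2.97,0,0,0,5,0,0.03,2.97,0,0,0,5]' 25
```

```text
time_s: 43.2
ee_pos: [0.5402, 0.0659, 0.0587]
tcp_rot: [0.656, 0.754, 0.0, 0.0]
ft_force: [-3.8, -1.6, 3.2]
width: 0.0134
gripper_force: 20.5
```

Pin gripped (13.4 mm). Swing it open along the arc.

```bash
python3 -m jog '[0.02,-0.31,0,0,0,1.25,5,0.08,-0.62,0,0,0,2.5,5,0.18,-0.92,0,0,0,3.75,5,0.32,-1.2,0,0,0,5,5,0.49,-1.46,0,0,0,6.25,5,0.7,-1.7,0,0,0,7.5,5,0.94,-1.9,0,0,0,8.75,5,1.2,-2.08,0,0,0,10,5,1.48,-2.22,0,0,0,11.25,5,1.78,-2.32,0,0,0,12.5,5,2.09,-2.38,0,0,0,13.75,5,2.4,-2.4,0,0,0,15,5,2.47,-2.4,0,0,0,15,5,2.47,-2.4,0,0,0,15,5,2.47,-2.4,0,0,0,15,5]'
python3 -c "
from h import *
o=get_obs();print(o['q'][5],o['ft_force'])"
```

```text
time_s: 44.7
ee_pos: [0.4738, 0.1192, 0.0587]
tcp_rot: [0.998, 0.07, 0.001, -0.001]
ft_force: [3.4, 1.5, 0.4]
width: 0.0134
gripper_force: 25.0
1.533209578593697 [3.38848638 1.50913764 0.4058059 ]
```

```bash
python3 -m jog '[0,0,0,0,0,0,40,0,0,0,0,0,0,50,0,0,-2,0,0,0,60,0,0,-4,0,0,0,60,0,0,-5,0,0,0,60,0,0,-5,0,0,0,60]'
python3 - <<'E'
from h import *
o=get_obs();im=save("wrist","w17");print(o["ee_pos"])
h=cv2.cvtColor(im,cv2.COLOR_RGB2HSV)
def bl(m,z,n,mn=30):
  k,l,s,c=cv2.connectedComponentsWithStats(m)
  for i in range(1,k):
    if s[i][4]>mn: print(n,s[i],np.round(c[i][::-1],1),np.round(at("wrist",c[i][::-1],z),4))
bl(cv2.inRange(h,(60,90,25),(90,255,255)),.082,"green",300)
bl(cv2.inRange(h,(0,170,60),(6,255,255))|cv2.inRange(h,(172,170,60),(180,255,255)),.084,"red")
E
```

```text
time_s: 45.3
ee_pos: [0.4739, 0.1187, 0.1868]
tcp_rot: [0.998, 0.069, 0.003, -0.0]
ft_force: [-0.9, -0.7, -0.4]
width: 0.0576
gripper_force: 0.0
[0.47394492 0.11871978 0.18677197]
green [ 182    0   77   67 3975] [ 30.5 220.9] [0.5963 0.178  0.082 ]
red [273 148  16  72 975] [183.  280.3] [0.4948 0.1215 0.084 ]
red [132 180   5  24  96] [191.5 134. ] [0.4726 0.2327 0.084 ]
```

View pics/w17.png

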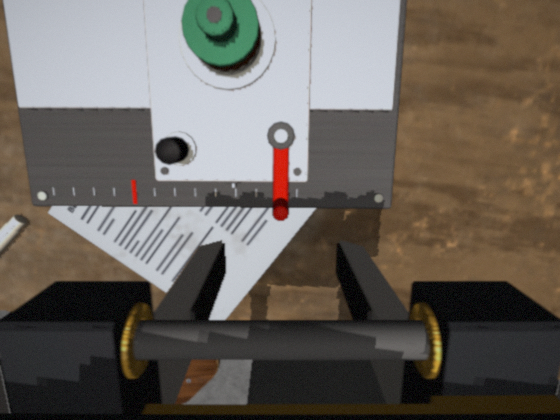

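Lever points straight at the robot, fully open (pivot (135,281), pin (212,281)). White pointer tip ≈(184,234), red mark at column 134.

```bash
python3 - <<'E'
from h import *
t=np.radians(7.6);Y=np.array([-np.sin(t),np.cos(t)])
im=cv2.imread("pics/w17.png");cv2.imwrite("pics/w17c.png",cv2.resize(im[165:215,120:320],None,fx=4,fy=4,interpolation=2))
for z in(.02,.03,.036):
  p=at("wrist",(185,234),z)[:2];m=at("wrist",(191.5,134),.022)[:2];print(z,p,m,(m-p)@Y)
print("knob",at("wrist",(149,170),.076))
go([.5105,.211,.11],np.radians(97.6))
E
```

```text
0.02 [0.47656558 0.16324693] [0.45771176 0.25608698] 0.09451804030686421
0.03 [0.47840021 0.16220056] [0.45771176 0.25608698] 0.09579786581283507
0.036 [0.47950098 0.16157273] [0.45771176 0.25608698] 0.09656576111641758
knob [0.50802266 0.20951646 0.076     ]
row [ 2.02 -3.45  2.98] [ 0.   -0.01  0.06] t 45.35 q6 1.53
```

View pics/w17c.png

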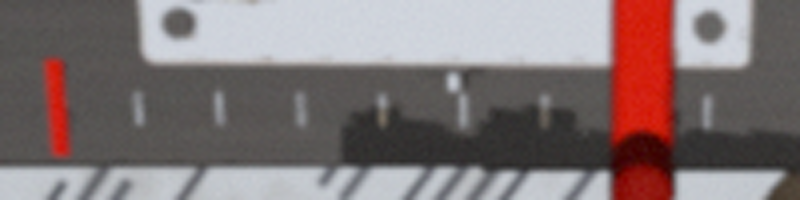

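```bash
python3 -m jog '[1.98,-3.43,0,0,0,0,60,1.98,-3.43,0,0,0,0,60,1.98,-3.43,0,0,0,0,60,1.98,-3.43,1.5,0,0,0,60,1.98,-3.43,3,0,0,0,60,1.98,-3.43,4,0,0,0,60,1.98,-3.43,4.7,0,0,0,60,1.98,-3.43,5.35,0,0,0,60,1.98,-3.43,5.35,0,0,0,60]'
python3 -m jog '[0,0,0,0,0,0,40,0,0,0,0,0,0,30,0,0,0,0,0,0,10,0,0,0,0,0,0,10,0,0,0,0,0,0,10,0,0,0,0,0,0,10]' 20
python3 -c "
from h import *
o=get_obs();print(o['ee_pos'],o['ft_force'])
t=np.radians(7.6);Y=np.array([-np.sin(t),np.cos(t),0])
print(Ro.from_quat(o['tcp_rot']).inv().apply(Y*.096)/.025)"
```

```text
time_s: 46.25
ee_pos: [0.505, 0.2087, 0.0454]
tcp_rot: [0.998, 0.069, -0.005, 0.001]
ft_force: [1.2, -0.0, 0.1]
width: 0.0599
gripper_force: 0.0
time_s: 46.85
ee_pos: [0.5097, 0.2109, 0.0501]
tcp_rot: [0.998, 0.069, 0.0, -0.0]
ft_force: [-0.5, 0.4, 3.1]
width: 0.0215
gripper_force: 20.0
[0.50972743 0.21086892 0.05011449] [-0.54049816  0.40699668  3.07133105]
[ 2.33758527e-02 -3.83992807e+00  2.45110907e-03]
```

```bash
python3 -m jog '[0,-0.02,0,0,0,0,10,0,-0.06,0,0,0,0,10,0,-0.12,0,0,0,0,10,0,-0.2,0,0,0,0,10,0,-0.3,0,0,0,0,10,0,-0.4,0,0,0,0,10,0,-0.5,0,0,0,0,10,0,-0.6,0,0,0,0,10,0,-0.7,0,0,0,0,10,0,-0.8,0,0,0,0,10,0,-0.9,0,0,0,0,10,0,-1,0,0,0,0,10,0,-1.1,0,0,0,0,10,0,-1.2,0,0,0,0,10,0,-1.3,0,0,0,0,10,0,-1.4,0,0,0,0,10,0,-1.5,0,0,0,0,10,0,-1.6,0,0,0,0,10,0,-1.7,0,0,0,0,10,0,-1.8,0,0,0,0,10]'
python3 -m jog '[0,-0.1,0,0,0,0,10,0,-0.2,0,0,0,0,10,0,-0.3,0,0,0,0,10,0,-0.4,0,0,0,0,10,0,-0.5,0,0,0,0,10,0,-0.6,0,0,0,0,10,0,-0.7,0,0,0,0,10,0,-0.8,0,0,0,0,10,0,-0.9,0,0,0,0,10,0,-1,0,0,0,0,10,0,-1.1,0,0,0,0,10,0,-1.2,0,0,0,0,10,0,-1.3,0,0,0,0,10,0,-1.4,0,0,0,0,10,0.01,-1.5,0,0,0,0,10,0.02,-1.58,0,0,0,0,10,0.02,-1.65,0,0,0,0,10,0.02,-1.7,0,0,0,0,10,0.02,-1.72,0,0,0,0,10,0.02,-1.72,0,0,0,0,10]'
python3 -c "
from h import *
o=get_obs();print(o['ee_pos'],o['ft_force'],o['q']);t=np.radians(7.6);Y=np.array([-np.sin(t),np.cos(t),0]);print((o['ee_pos']-[.5097,.2109,.0501])@Y)"
```

```text
time_s: 48.85
ee_pos: [0.5039, 0.2547, 0.0501]
tcp_rot: [0.998, 0.069, 0.001, 0.0]
ft_force: [-0.8, -2.0, 5.3]
width: 0.0213
gripper_force: 20.0
time_s: 50.85
ee_pos: [0.4982, 0.2977, 0.0501]
tcp_rot: [0.998, 0.069, 0.0, 0.0]
ft_force: [0.2, -1.1, 6.4]
width: 0.0215
gripper_force: 20.0
[0.49823438 0.29767988 0.05009623] [ 0.17634254 -1.12253715  6.36864499] [ 4.18956328e-01  4.09315992e-01  1.71900277e+00 -4.54930450e-04
  1.01261359e+00  1.85099557e+00]
0.08753396999670947
```

```bash
python3 -m jog '[0,0,0,0,0,0,30,0,0,0,0,0,0,44,0,0,0,0,0,0,50,0,0,-2,0,0,0,60,0,0,-3.2,0,0,0,60,0,0,-3.2,0,0,0,60,-2,1,-3.2,0,0,0,60,-3.6,2,-3.2,0,0,0,60,-3.6,2,-3.2,0,0,0,60,-3.6,2,-3.2,0,0,0,60,-3.6,2,-3.2,0,0,0,60]'
cat >> h.py <<'E'
def pm(im,box=None):
    h=cv2.cvtColor(im,cv2.COLOR_RGB2HSV)
    m=cv2.inRange(h,(0,150,60),(8,255,255))|cv2.inRange(h,(172,150,60),(180,255,255))
    k,l,s,c=cv2.connectedComponentsWithStats(m)
    for i in range(1,k):
        if s[i][4]>25: print("red",s[i],np.round(c[i][::-1],1),np.round(at("wrist",c[i][::-1],.022),4))
E
python3 - <<'E'
from h import *
o=get_obs();im=save("wrist","w18");print(o["ee_pos"])
pm(im)
for n in("pointer","mark","seat","pressure_plate","slide_knob"):
  print(n,[(round(d['confidence'],2),d['position']) for d in spot_in('wrist',n)])
print("exp mark px",proj("wrist",[.4577,.2561,.022]))
E
```

```text
time_s: 51.95
ee_pos: [0.4167, 0.2363, 0.1294]
tcp_rot: [0.998, 0.069, 0.0, -0.0]
ft_force: [-0.3, 0.4, -0.6]
width: 0.0601
gripper_force: 0.0
[0.41673626 0.23633645 0.12941563]
red [ 327   90   30   90 1688] [135.6 339.6] [0.4808 0.1995 0.022 ]
red [253 138   6  31 170] [152.4 255.7] [0.4593 0.2615 0.022 ]
pointer [(0.62, [69.6, 275.6])]
mark [(0.83, [90.2, 341.7]), (0.25, [68.0, 276.7])]
seat [(0.71, [71.4, 280.6]), (0.2, [88.1, 339.6])]
pressure_plate []
slide_knob [(0.96, [64.5, 277.4])]
exp mark px [154.15489032 262.00706293]
```

```bash
python3 - <<'E'
import cv2,numpy as np
im=cv2.imread("pics/w18.png");g=cv2.cvtColor(im,6)
print("cols 240..300 step2")
for r in range(128,164,2): print(r,' '.join('%3d'%v for v in g[r,236:300:2]))
E
```

```text
cols 240..300 step2
128 208 210 208 210 208 208 212 209 208 209 210 207 209 209 208 210 208 209 211 209 210 210 208 210 209 207 209 209 209 209 208 209
130 209 210 208 209 210 209 209 208 209 209 210 211 209 209 209 210 209 209 210 210 209 208 210 210 210 209 208 207 210 209 207 208
132 208 209 209 209 208 207 209 205 207 206 207 210 212 207 210 207 207 208 205 210 207 208 209 209 209 209 209 209 208 211 209 207
134 205 205 205 206 207 208 209 203 201 201 187 205 208 206 205 207 205 206 206 193 198 207 208 208 206 207 206 208 202 194 209 208
136 124 128 126 127 127 131 132 129 128 128 132 139 135 138 137 136 140 141 138 139 142 141 142 142 149 148 146 150 155 151 156 158
138  74  62  60  57  55  55  80  81  79  68  66  57  55  54  58  79  78  74  78  92  90  79  80  63  65  79  70  60  64  62  52  54
140  86  86  87  88  80  80  90  87  90  87  85  75  79  84  84  87  81  59  77 147 119  59  79  81  86  83  86  85  86  86  78  79
142  88  87  88  87  85  86  86  86  89  90  84  80  85  88  87  85  86  85 111 195 161  85  86  85  86  85  88  85  87  86  89  87
144  87  85  86  87  86 
[... 595 characters left out ...]
 142 100  85  87  85  85  85  88  84  85
154  87  83  85  85  83  82  82  82  84  82  85  79  80  84  85  84  86  81  84  80  86  86 144 108  84  83  83  86  81  85  83  83
156  84  86  84  86  85  83  84  84  86  87  80  75  76  81  85  85  84  81  84  81  84  86 140 106  81  81  84  82  84  85  84  86
158  86  88  87  85  85  86  84  84  89  87  84  74  78  83  85  83  84  85  85  85  86  85 132 105  85  87  86  85  83  86  86  85
160  84  84  86  87  86  87  86  86  88  88  85  81  84  86  87  84  86  84  87  85  86  88  89  86  86  87  87  85  87  86  85  88
162  86  90  91  88  85  89  87  85  89  88  83  84  88  86  88  87  86  85  88  89  87  88  87  87  88  85  85  89  90  88  85  88
```

```bash
python3 -m jog '[1.6,-1,0,0,0,0,60,3.6,-2,0,0,0,0,60,3.6,-2,0,0,0,0,60,3.6,-2,0,0,0,0,60,3.6,-2,0,0,0,0,60,3.6,-2,1.2,0,0,0,60,3.6,-2,2.4,0,0,0,60,3.6,-2,3.2,0,0,0,50,3.6,-2,3.2,0,0,0,30,3.6,-2,3.2,0,0,0,10,3.6,-2,3.2,0,0,0,10,3.6,-2,3.2,0,0,0,10,3.6,-2,3.2,0,0,0,10]'
python3 -m jog '[0,-0.03,0,0,0,0,10,0,-0.08,0,0,0,0,10,0,-0.15,0,0,0,0,10,0,-0.22,0,0,0,0,10,0,-0.29,0,0,0,0,10,0,-0.36,0,0,0,0,10,0,-0.43,0,0,0,0,10,0,-0.49,0,0,0,0,10,0,-0.54,0,0,0,0,10,0,-0.58,0,0,0,0,10,0,-0.61,0,0,0,0,10,0,-0.61,0,0,0,0,10,0,-0.61,0,0,0,0,10,0,-0.61,0,0,0,0,30,0,-0.61,0,0,0,0,50,0,-0.61,0,0,0,0,50]'
python3 -m jog '[0,0,-2,0,0,0,60,0,0,-3.2,0,0,0,60,-2,1,-3.2,0,0,0,60,-3.6,2.4,-3.2,0,0,0,60,-3.6,2.4,-3.2,0,0,0,60,-3.6,2.4,-3.2,0,0,0,60,-3.6,2.4,-3.2,0,0,0,60]'
python3 - <<'E'
from h import *
o=get_obs();im=save("wrist","w19");print(o["ee_pos"])
pm(im);g=cv2.cvtColor(im,7).astype(int)
h=cv2.cvtColor(im,cv2.COLOR_RGB2HSV)
for r in range(134,168,2): print(r,' '.join('%3d'%v for v in g[r,240:300:2]),'red',np.where((h[r,200:320,1]>140)&(h[r,200:320,2]>60))[0]+200)
E
```

```text
time_s: 53.55
ee_pos: [0.4985, 0.2979, 0.051]
tcp_rot: [0.998, 0.069, 0.001, -0.0]
ft_force: [-0.5, -0.7, 6.4]
width: 0.0213
gripper_force: 20.0
time_s: 55.15
ee_pos: [0.4954, 0.3129, 0.0493]
tcp_rot: [0.998, 0.069, -0.0, -0.0]
ft_force: [0.2, 0.0, -0.3]
width: 0.042
gripper_force: 0.0
time_s: 55.85
ee_pos: [0.4163, 0.2418, 0.1299]
tcp_rot: [0.998, 0.069, 0.001, -0.001]
ft_force: [-0.2, 0.1, 0.6]
width: 0.06
gripper_force: 0.0
[0.41630175 0.24179538 0.12987384]
red [ 314   91   26   89 1643] [135.5 324.9] [0.4789 0.2161 0.022 ]
red [260 147   6  22 127] [157.6 262.6] [0.4556 0.2612 0.022 ]
134 202 185 207 209 209 210 210 209 209 204 185 175 199 210 209 208 208 210 206 199 185 189 205 209 208 209 210 209 203 191 red [315 316 317 318 319]
136 158 157 160 166 164 165 164 165 167 168 168 169 171 174 173 175 173 173 175 176 177 179 182 179 178 176 181 180 181 180 red [315 316 317 318 319]
138  74  67  63  62  57  58  61  84  86  90  92  95  88  88  75  57  75  72  68  69  65  62  60  63  63  65  72  72  70  67 red [314 315 316 317 318 319]
140  87  87  89  85  82  82  79  81  74  56 112 1
[... 1582 characters left out ...]
ed [260 261 262 263 264 265 314 315 316 317 318 319]
160  88  88  86  88  87  88  86  86  86  85  92  84  81  82  87  86  87  86  86  88  89  87  88  91  95  89  89  84  87  86 red [260 261 262 263 264 265 314 315 316 319]
162  85  87  86  88  88  88  87  83  84  86  95  85  83  81  87  87  87  87  86  86  90  88  87  86  86  88  86  88  89  87 red [260 261 262 263 264 265 314 315 316]
164  85  87  85  85  85  87  86  85  87  85  92  84  85  81  86  84  85  86  84  86  85  87  87  87  88  89  87  88  86  86 red [260 261 262 263 264 265]
166  85  83  88  90  87  86  87  87  85  85  87  85  86  84  88  87  82  85  85  87  85  82  84  83  83  84  84  83  85  85 red [260 261 262 263 264 265 319]
```

```bash
python3 -m jog '[1.68,1.2,-2.3,0,0,0,50,1.68,1.2,-2.3,0,0,0,50,1.68,1.2,-2.3,0,0,0,50,1.68,1.2,-2.3,0,0,0,50,1.68,1.2,-2.3,0,0,0,50,1.68,1.2,-2.3,0,0,0,50]'
python3 - <<'E'
from h import *
o=get_obs();im=save("wrist","w20");print(o["ee_pos"])
for f in("w17","w20"):
  a=cv2.imread(f"pics/{f}.png");h=cv2.cvtColor(a,cv2.COLOR_BGR2HSV)
  m=cv2.inRange(h,(0,150,40),(8,255,255))|cv2.inRange(h,(172,150,40),(180,255,255))
  k,l,s,c=cv2.connectedComponentsWithStats(m);i=1+s[1:,4].argmax();y,x=np.where(l==i);b=y>y.max()-12
  print(f,s[i],"pin end col",x[b].mean(),"arm col",x[y<y.min()+30].mean())
h=cv2.cvtColor(im,cv2.COLOR_RGB2HSV);m=cv2.inRange(h,(60,90,25),(90,255,255));print(cv2.boundingRect(m))
go([.4597,.2174,.058])
E
```

```text
time_s: 56.5
ee_pos: [0.4591, 0.2173, 0.1855]
tcp_rot: [0.998, 0.07, -0.002, 0.0]
ft_force: [-0.2, -0.5, -0.2]
width: 0.0499
gripper_force: 0.0
[0.45906735 0.21733193 0.18554908]
w17 [ 272  148   17   72 1025] pin end col 280.3355263157895 arm col 280.5
w20 [ 273  144   17   73 1043] pin end col 281.30065359477123 arm col 281.5
(136, 50, 372, 338)
row [ 0.03 -0.    5.11] [ 0.    0.03 -0.  ] t 56.55 q6 1.74
```

```bash
python3 -m jog '[0.06,0.03,2,0,0,0,50,0.06,0.03,4,0,0,0,40,0.06,0.03,4.7,0,0,0,40,0.06,0.03,5.1,0,0,0,40,0.06,0.03,5.1,0,0,0,40,0.06,0.03,5.1,0,0,0,30,0.06,0.03,5.1,0,0,0,20,0.06,0.03,5.1,0,0,0,5,0.06,0.03,5.1,0,0,0,5,0.06,0.03,5.1,0,0,0,5,0.06,0.03,5.1,0,0,0,5]' 25
python3 -c "
from h import *
o=get_obs();print(o['ee_pos'],o['ft_force'])"
```

```text
time_s: 57.65
ee_pos: [0.4628, 0.2169, 0.0604]
tcp_rot: [0.998, 0.069, 0.001, -0.0]
ft_force: [-0.5, -0.5, 6.2]
width: 0.0139
gripper_force: 25.0
[0.46278239 0.21692901 0.06037922] [-0.51628874 -0.45446301  6.23073845]
```

```bash
python3 -m jog '[0.01,0.16,0,0,0,-0.6,5,0.02,0.31,0,0,0,-1.25,5,0.08,0.62,0,0,0,-2.5,5,0.18,0.92,0,0,0,-3.75,5,0.32,1.2,0,0,0,-5,5,0.49,1.46,0,0,0,-6.25,5,0.7,1.7,0,0,0,-7.5,5,0.94,1.9,0,0,0,-8.75,5,1.2,2.08,0,0,0,-10,5,1.48,2.22,0,0,0,-11.25,5,1.78,2.32,0,0,0,-12.5,5,2.09,2.38,0,0,0,-13.75,5,2.4,2.4,0,0,0,-15,5,2.47,2.4,0,0,0,-15,5,2.5,2.4,0,0,0,-15,5,2.5,2.4,0,0,0,-15,5]'
python3 -m jog '[0,0,0,0,0,0,5,0,0,0,0,0,0,30,0,0,0,0,0,0,50,0,0,-2,0,0,0,50,0,0,-5,0,0,0,60,0,0,-5,0,0,0,60]'
```

```text
time_s: 59.25
ee_pos: [0.5274, 0.1655, 0.0601]
tcp_rot: [0.657, 0.754, -0.003, -0.003]
ft_force: [-11.0, 0.9, 12.8]
width: 0.0134
gripper_force: 25.0
time_s: 59.85
ee_pos: [0.5351, 0.166, 0.1884]
tcp_rot: [0.656, 0.754, 0.003, 0.002]
ft_force: [-1.2, -0.2, -0.6]
width: 0.05
gripper_force: 0.0
```

```bash
python3 -m jog '[0,0,-1,0,0,3,60,0,0,-1,0,0,6,60,0,0,-1,0,0,6,60,0,0,-1,0,0,10,60,0,0,-1,0,0,10,60,0,0,-1,0,0,10,60,0,0,-1,0,0,14,60,0,0,-1,0,0,14,60,0,0,-1,0,0,14,60,0,0,-1,0,0,15,60]'
python3 -c "
from h import *
go([.4163,.242,.16],np.radians(97.8))
go([.5,.315,.24],np.radians(97.8))"
```

```text
time_s: 60.85
ee_pos: [0.5331, 0.1656, 0.2091]
tcp_rot: [0.995, 0.101, 0.0, 0.0]
ft_force: [-0.0, -0.0, 1.0]
width: 0.0601
gripper_force: 0.0
row [-3.96 -3.94  1.96] [ 0.   -0.    0.64] t 60.85 q6 1.54
row [-0.09 -6.12 -1.24] [ 0.   -0.    0.64] t 60.85 q6 1.54
```

```bash
python3 -m jog '[-3.96,-3.94,2,0,0,0.64,60,-3.96,-3.94,2,0,0,0.64,60,-3.96,-3.94,2,0,0,0.64,60,-3.96,-3.94,2,0,0,0.64,60,-3.96,-3.94,2,0,0,0.64,60,-3.96,-3.94,2,0,0,0.64,60,-3.96,-3.94,2,0,0,0.64,60]'
python3 - <<'E'
from h import *
o=get_obs();im=save("wrist","w21");print(o["ee_pos"])
pm(im);g=cv2.cvtColor(im,7).astype(int);h=cv2.cvtColor(im,cv2.COLOR_RGB2HSV)
for r in range(138,184,3): print(r,' '.join('%3d'%v for v in g[r,246:290:1]),'red',np.where((h[r,200:300,1]>140)&(h[r,200:300,2]>60))[0]+200)
E
```

```text
time_s: 61.55
ee_pos: [0.417, 0.2412, 0.1601]
tcp_rot: [0.998, 0.071, 0.001, -0.0]
ft_force: [-0.1, -0.6, 0.7]
width: 0.0601
gripper_force: 0.0
[0.4170308  0.24123749 0.16005516]
red [ 339   66   93   27 1503] [ 80.6 382.2] [0.5287 0.1726 0.022 ]
red [261 139   6  27 121] [153.1 263.7] [0.4567 0.261  0.022 ]
138  83  79  67  64  62  63  62  60  56  62  74  82  84  82  82  85  81  78  77  86  97 105  98  83  74  79  71  66  53  60  76  82  71  65  67  66  65  64  63  62  58  58  51  60 red []
141  91  90  91  90  88  89  90  89  90  90  90  91  88  91  92  96  91  87 101 143 183 189 154 112  92  89  88  90  90  90  92  92  94  92  90  90  89  88  89  91  90  89  90  86 red [261 262 263 264]
144  90  91  91  89  89  90  90  89  90  88  90  87  89  89  93  93  93  91 108 150 185 189 152 113  94  90  88  88  90  88  87  88  90  89  89  93  91  87  91  87  93  88  88  85 red [261 262 263 264]
147  89  89  88  90  90  91  90  90  85  87  89  90  86  91  91  97  93  88  89  88  96  93  89  90  88  88  88  90  90  87  91  90  90  91  88  92  89  91  87  92 110  98  91  88 red [261 262 263 26
[... 1672 characters left out ...]
 197 177 154 162 184 198 201 201 191 177 150 118 103 122 149 176 190 193 180 155 137 148 171 186 188 189 191 193 198 199 200 203 201 red []
177 203 205 205 202 203 199 201 199 198 191 160 121 103 131 171 196 200 195 173 147 115 105 126 160 185 190 191 174 147 117 107 131 156 180 190 190 191 190 196 196 197 200 204 206 red []
180 205 202 204 205 202 200 202 190 157 118 109 143 180 196 200 194 169 136 110 112 143 174 194 199 189 171 136 111 115 142 173 189 196 196 197 196 194 197 198 200 203 204 201 187 red []
183 202 202 203 200 199 182 145 105 113 152 188 199 199 186 160 127 107 118 155 183 199 200 191 164 128 108 120 153 180 196 198 201 201 198 198 198 199 197 198 199 193 178 141 111 red []
```

The pointer is about 3.5 mm short: it is at col 266.7 and the mark is at 263.4. The closing swing dragged the carriage back. I'll reopen, shift it, and close along the same arc with that offset.

```bash
python3 -c "
from h import *
go([.528,.166,.19],np.radians(188.0))"
```

```text
row [ 3.98  3.6  -1.2 ] [ 1.000e-02 -1.000e-02 -1.499e+01] t 61.6 q6 1.81
```

```bash
python3 -m jog '[0,0,-1.2,0,0,-2,50,2,2,-1.2,0,0,-4,50,3.98,3.6,-1.2,0,0,-4,50,3.98,3.6,-1.2,0,0,-8,50,3.98,3.6,-1.2,0,0,-8,50,3.98,3.6,-1.2,0,0,-8,50,3.98,3.6,-1.2,0,0,-12,50,3.98,3.6,-1.2,0,0,-12,50,3.98,3.6,-1.2,0,0,-12,50,3.98,3.6,-1.2,0,0,-15,50,3.98,3.6,-1.2,0,0,-15,50,3.98,3.6,-1.2,0,0,-15,50,3.98,3.6,-1.2,0,0,-15,50]'
python3 -c "
from h import *
o=get_obs();print(o['ee_pos']);go([.528,.166,.059],np.radians(188.0),o)"
```

```text
time_s: 62.9
ee_pos: [0.527, 0.166, 0.1895]
tcp_rot: [0.656, 0.754, -0.0, -0.0]
ft_force: [0.1, -0.7, 0.4]
width: 0.0498
gripper_force: 0.0
[0.52696736 0.16600003 0.18947817]
row [-0.01  0.04  5.22] [-0.   -0.   -0.01] t 62.9 q6 0.04
```

```bash
python3 -m jog '[0,0,2,0,0,0,50,0,0,4,0,0,0,50,0,0,4.8,0,0,0,50,0,0,5.2,0,0,0,50,0,0,5.2,0,0,0,50,0,0,5.2,0,0,0,5,0,0,5.2,0,0,0,5,0,0,5.2,0,0,0,5,0,0,5.2,0,0,0,5,0,0,5.2,0,0,0,5]' 25
python3 -m jog '[0.02,-0.31,0,0,0,1.25,5,0.08,-0.62,0,0,0,2.5,5,0.18,-0.92,0,0,0,3.75,5,0.32,-1.2,0,0,0,5,5,0.49,-1.46,0,0,0,6.25,5,0.7,-1.7,0,0,0,7.5,5,0.94,-1.9,0,0,0,8.75,5,1.2,-2.08,0,0,0,10,5,1.48,-2.22,0,0,0,11.25,5,1.78,-2.32,0,0,0,12.5,5,2.09,-2.38,0,0,0,13.75,5,2.4,-2.4,0,0,0,15,5,2.43,-2.4,0,0,0,15,5,2.46,-2.4,0,0,0,15,5,2.49,-2.4,0,0,0,15,5,2.52,-2.4,0,0,0,15,5,2.54,-2.4,0,0,0,15,5,2.54,-2.4,0,0,0,15,5]'
python3 -c "
from h import *
o=get_obs();print(o['ee_pos'],o['ft_force']);go([.4623,.2205,.06],np.radians(97.9),o)"
```

```text
time_s: 63.9
ee_pos: [0.5267, 0.1666, 0.06]
tcp_rot: [0.655, 0.756, 0.0, 0.0]
ft_force: [2.1, 0.0, -0.2]
width: 0.0138
gripper_force: 20.6
time_s: 65.7
ee_pos: [0.4632, 0.2215, 0.0601]
tcp_rot: [0.997, 0.071, 0.005, -0.0]
ft_force: [7.8, 0.2, -5.7]
width: 0.0133
gripper_force: 25.0
[0.46320713 0.22152952 0.06014411] [ 7.81059273  0.18624371 -5.66265123]
row [-0.04  0.04  0.01] [-0.   -0.09  0.05] t 65.7 q6 1.74
```

```bash
python3 -m jog '[0.02,0.02,0,0,0,0,5,0.02,0.04,0,0,0,0,5,0.02,0.04,0,0,0,0,5,0.02,0.04,0,0,0,0,5]'
python3 -m jog '[0.01,0.16,0,0,0,-0.6,5,0.02,0.31,0,0,0,-1.25,5,0.08,0.62,0,0,0,-2.5,5,0.18,0.92,0,0,0,-3.75,5,0.32,1.2,0,0,0,-5,5,0.49,1.46,0,0,0,-6.25,5,0.7,1.7,0,0,0,-7.5,5,0.94,1.9,0,0,0,-8.75,5,1.2,2.08,0,0,0,-10,5,1.48,2.22,0,0,0,-11.25,5,1.78,2.32,0,0,0,-12.5,5,2.09,2.38,0,0,0,-13.75,5,2.4,2.4,0,0,0,-15,5,2.47,2.4,0,0,0,-15,5,2.5,2.4,0,0,0,-15,5,2.5,2.4,0,0,0,-15,5]'
python3 -m jog '[0,0,0,0,0,0,5,0,0,0,0,0,0,30,0,0,0,0,0,0,50,0,0,-2,0,0,0,50,0,0,-5,0,0,0,60,0,0,-5,0,0,0,60]'
python3 -m jog '[0,0,-1,0,0,3,60,0,0,-1,0,0,6,60,0,0,-1,0,0,6,60,0,0,-1,0,0,10,60,0,0,-1,0,0,10,60,0,0,-1,0,0,10,60,0,0,-1,0,0,14,60,0,0,-1,0,0,14,60,0,0,-1,0,0,14,60,0,0,-1,0,0,15,60]'
python3 -c "
from h import *
go([.4163,.242,.16],np.radians(97.8))"
```

```text
time_s: 66.1
ee_pos: [0.4633, 0.2213, 0.0602]
tcp_rot: [0.997, 0.071, 0.004, -0.001]
ft_force: [7.4, 2.1, -5.3]
width: 0.0135
gripper_force: 25.0
time_s: 67.7
ee_pos: [0.5267, 0.1686, 0.0598]
tcp_rot: [0.655, 0.755, -0.002, -0.001]
ft_force: [-5.5, -2.7, 7.1]
width: 0.0135
gripper_force: 25.0
time_s: 68.3
ee_pos: [0.5313, 0.1701, 0.1887]
tcp_rot: [0.655, 0.756, 0.003, 0.002]
ft_force: [0.7, 0.8, 0.3]
width: 0.0498
gripper_force: 0.0
time_s: 69.3
ee_pos: [0.5293, 0.1697, 0.2093]
tcp_rot: [0.995, 0.103, 0.0, -0.0]
ft_force: [-0.3, 0.6, -0.6]
width: 0.0601
gripper_force: 0.0
row [-3.83 -3.76  1.97] [-0.   -0.    0.67] t 69.3 q6 1.55
```

```bash
python3 -m jog '[-3.83,-3.76,2,0,0,0.64,60,-3.83,-3.76,2,0,0,0.64,60,-3.83,-3.76,2,0,0,0.64,60,-3.83,-3.76,2,0,0,0.64,60,-3.83,-3.76,2,0,0,0.64,60,-3.83,-3.76,2,0,0,0.64,60,-3.83,-3.76,2,0,0,0.64,60]'
python3 - <<'E'
from h import *
o=get_obs();im=save("wrist","w21");print(o["ee_pos"])
pm(im);g=cv2.cvtColor(im,7).astype(int);h=cv2.cvtColor(im,cv2.COLOR_RGB2HSV)
for r in range(138,164,3): print(r,' '.join('%3d'%v for v in g[r,252:292:1]),'red',np.where((h[r,200:300,1]>140)&(h[r,200:300,2]>60))[0]+200)
E
```

```text
time_s: 70.0
ee_pos: [0.4173, 0.2409, 0.1601]
tcp_rot: [0.997, 0.072, 0.001, -0.0]
ft_force: [0.5, 0.5, 0.1]
width: 0.0603
gripper_force: 0.0
[0.41733858 0.24086677 0.1600945 ]
red [403  67  26  22 360] [ 77.2 417.1] [0.5361 0.1449 0.022 ]
red [ 336   73   64   20 1135] [ 82.8 367.1] [0.5258 0.1846 0.022 ]
red [261 140   6  26 106] [154.8 262.9] [0.4555 0.2613 0.022 ]
138  63  59  55  58  75  84  84  83  83  84  87  97 108 102  95  83  83  85  79  65  56  62  77  80  72  68  69  69  68  66  63  61  59  63  59  62  64  69  77  78 red []
141  91  89  91  88  90  90  89  89  89  89 122 177 197 187 131  75  67  81  90  89  89  87  89  89  92  92  90  91  91  90  91  89  90  91  89  89  90  90  90  93 red [261]
144  88  90  90  89  87  87  92  88  89  96 130 182 203 191 143  97  88  92  90  90  88  87  88  91  89  87  87  87  86  88  90  88  86  89  88  87  88  89  87  90 red [261]
147  89  90  87  90  90  92  91  89  96  93  88  94  97  98  95  88  88  87  90  89  89  88  90  89  88  89  90  87  86  89  88  91  88  97 101  94  91  89  91  89 red [261 262 263 264 265]
150  88  89  89  88 
[... 237 characters left out ...]
  87  89  86  85  88  88  87  89  87  90  88  87  85  87  88  85  91 115 144 117  93  90  87  89 red [261 262 263 264 265 266]
156  87  89  88  90  89  90  88  88  94  95  86  87  82  79  73  82  88  88  88  87  89  89  92  89  88  89  88  88  87  89  89  88 101 131 148 121  95  88  87  88 red [261 262 263 264 265 266]
159  90  86  93  90  89  91  88  89  92  94  89  83  86  82  79  85  87  91  89  89  89  91  90  89  89  90  89  89  93  90  89  90  90  90  91  89  89  89  91  92 red [261 262 263 264 265]
162  89  89  90  88  89  89  89  90  93  96  91  89  83  90  93  89  90  90  90  88  87  90  91  90  91  88  90  89  87  91  91  90  90  89  87  90  92  89  89  89 red [261 262 263 264 265]
```

```bash
python3 -m jog '[0,-0.6,1,0,0,0,60,0,-0.6,1,0,0,0,60,0,-0.6,1,0,0,0,60,0,-0.6,1,0,0,0,60,0,-0.6,1,0,0,0,60]'
python3 - <<'E'
from h import *
o=get_obs();im=save("wrist","w22");print(o["ee_pos"])
pm(im);g=cv2.cvtColor(im,7).astype(int);h=cv2.cvtColor(im,cv2.COLOR_RGB2HSV)
for r in range(136,172,3): print(r,' '.join('%3d'%v for v in g[r,270:294:1]),'red',np.where((h[r,250:310,1]>140)&(h[r,250:310,2]>60))[0]+250)
E
```

```text
time_s: 70.55
ee_pos: [0.414, 0.2557, 0.1353]
tcp_rot: [0.997, 0.073, 0.0, -0.0]
ft_force: [0.1, 0.3, 1.2]
width: 0.0601
gripper_force: 0.0
[0.41401232 0.25569705 0.13531295]
red [442  59  28  24 438] [ 70.4 457.8] [0.5382 0.1391 0.022 ]
red [ 364   67   71   22 1380] [ 77.3 398. ] [0.5267 0.1825 0.022 ]
red [278 139   6  29 129] [155.6 280.3] [0.4558 0.2617 0.022 ]
136 118 119 119 115 115 124 131 135 132 130 130 133 129 132 135 133 137 135 134 135 133 136 139 139 red []
139  73  66  77  87  87  85  79  65  60  63  89 122 136 127  94  61  60  61  64  63  60  67  82  86 red [279]
142  90  89  93  91  91  90  89  89  94  99 137 187 206 195 142  93  82  87  87  91  89  86  89  87 red [278 279]
145  87  85  89  90  89  87  88  91  92  99 132 179 194 182 134  96  86  86  88  89  87  86  86  88 red [279]
148  87  90  87  86  87  88  88  89  89  88  85  87  88  95  90  89  89  88  90  88  88  90  87  88 red [278 279 280 281 282 283]
151  90  89  91  87  88  89  88  89  90  86  87  80  90  92  88  91  87  90  89  93  90  88  90  87 red [278 279 280 281 282 283]
154  89  87  92  88  89  86  90  90  90  87  82  81  84  78  72  78  87  88  86  86  90  86  86  87 red [278 279 280 281 282 283]
157  88  89  88  86  88  87  88  91  95  91  85  84  84  80  83  87  89  87  88  91  88  90  89  88 red [278 279 280 281 282 283]
160  88  89  88  85  87  85  88  91  92  88  83  85  78  81  81  90  91  90  87  91  90  90  90  91 red [278 279 280 281 282 283]
163  86  91  88  89  88  88  86  93  94  88  86  80  87  93  89  88  89  86  87  87  89  86  88  88 red [278 279 280 281 282]
166  92  90  91  87  89  87  89  91  90  87  85  83  92  95  88  87  87  87  86  89  90  88  86  87 red [278 279 280 281 282]
169  79  80  82  85  83  80  81  83  85  82  81  85  86  82  84  81  82  83  86  82  83  87  82  86 red []
```

```bash
python3 -m jog '[2,0,-1.8,0,0,0,60,4.2,0,-1.8,0,0,0,60,4.2,0,-1.8,0,0,0,60,4.2,0,-1.8,0,0,0,60,4.2,0,-1.8,0,0,0,60]'
python3 - <<'E'
from h import *
from scipy.ndimage import map_coordinates as mc
o=get_obs();im=save("wrist","w23");print(o["ee_pos"])
h=cv2.cvtColor(im,cv2.COLOR_RGB2HSV);m=cv2.inRange(h,(60,90,25),(90,255,255))
k,l,s,c=cv2.connectedComponentsWithStats(m);i=1+s[1:,4].argmax();hull=cv2.convexHull(np.argwhere(l==i)[:,::-1].astype(np.int32))
(x,y),ax,_=cv2.fitEllipse(hull);p=at("wrist",(y,x),.082);print("plate",s[i],y,x,ax,p)
# seat ring: dark line radial minimum around expected radius, in pixels
g=cv2.cvtColor(im,7).astype(float);q=proj("wrist",[p[0],p[1],.042]);e=proj("wrist",[p[0]+.04,p[1],.042]);r0=np.linalg.norm(e-q);cc=q.copy()
for _ in range(5):
    P=[]
    for a in np.linspace(0,2*np.pi,180):
        d=np.array([np.sin(a),np.cos(a)]);rs=np.arange(r0-5,r0+5,.25);v=mc(g,(cc+d*rs[:,None]).T,order=1);j=v.argmin()
        if 4<np.median(v)-v[j]<40: P.append(cc+d*rs[j])
    P=np.array(P);S=np.linalg.lstsq(np.c_[2*P,np.ones(len(P))],(P**2).sum(1),rcond=None)[0];cc=S[:2]
sc=at("wrist",cc,.042);print("seat",cc,len(P),np.sqrt(S[2]+cc@cc),r0,sc,"plate-seat mm",(p-sc)[:2]*1e3)
m=cv2.inRange(h,(0,150,40),(8,255,255))|cv2.inRange(h,(172,150,40),(180,255,255));k,l,s,c=cv2.connectedComponentsWithStats(m)
for i in range(1,k):
  if s[i][4]>100:
    yx=np.argwhere(l==i);f=cv2.fitLine(yx[:,::-1].astype(np.float32),2,0,.01,.01).ravel();print(s[i],c[i][::-1],"angle",np.degrees(np.arctan2(f[1],f[0])))
# layer shape: brown visible around?
E
```

```text
time_s: 71.1
ee_pos: [0.5165, 0.2708, 0.1792]
tcp_rot: [0.997, 0.073, -0.001, 0.0]
ft_force: [-0.1, 0.5, -0.3]
width: 0.0599
gripper_force: 0.0
[0.51646366 0.27076573 0.17919419]
plate [ 282  138   63   62 2924] 168.5323486328125 313.9729919433594 (61.90266036987305, 64.67810821533203) [0.55290189 0.25044205 0.082     ]
seat [163.52671748 314.70661269] 61 48.31037783209614 48.301821154679565 [0.55279688 0.24619955 0.042     ] plate-seat mm [0.10500959 4.24249946]
[343   0  21  21 243] [  8.82304527 351.9218107 ] angle -52.86108
[ 347  200   79   27 1235] [210.06639676 387.02753036] angle 8.344249
```

```bash
python3 - <<'E'
from h import *
def rep(f,n):
  im=cv2.imread(f"pics/{f}.png");h=cv2.cvtColor(im,cv2.COLOR_BGR2HSV)
  for nm,lo,hi in(("green",(60,90,25),(90,255,255)),("brown",(4,110,40),(14,220,200)),("yellow",(15,130,110),(36,255,255))):
    k,l,s,c=cv2.connectedComponentsWithStats(cv2.inRange(h,lo,hi))
    for i in range(1,k):
      if s[i][4]>(15 if nm=="yellow" else 150) and s[i][1]<260: print(f,nm,s[i],np.round(c[i][::-1],1))
for f in("w20","w21","w22","w23"): rep(f,0)
im=cv2.imread("pics/w23.png")
h=cv2.cvtColor(im,cv2.COLOR_BGR2HSV)
lut=lambda p:'G' if 60<p[0]<90 and p[1]>90 else 'B' if 3<p[0]<15 and p[1]>100 else 'R' if (p[0]<4 or p[0]>172) and p[1]>150 else '#' if p[2]>170 else '+' if p[2]>120 else '.' if p[2]>60 else ' '
for r in range(30,262,6): print('%3d '%r+''.join(lut(h[r,c].astype(int)) for c in range(170,440,3)))
E
```

```text
w20 green [ 223   50   67   70 3437] [ 84.1 255.5]
w20 brown [ 183    0   78   66 3784] [ 27.2 222. ]
w20 yellow [193  19  10  12  92] [ 24.5 197.4]
w20 yellow [232  28  11  11  89] [ 32.9 236.9]
w21 green [ 260    0   74   69 4081] [ 30.1 295.5]
w22 green [ 281    0   82   62 3911] [ 26.1 319.6]
w23 green [ 282  138   63   62 2924] [167.2 313. ]
w23 brown [ 248   71   72   78 4085] [108.6 283.4]
w23 yellow [283  80  10  10  82] [ 84.4 287.3]
w23 yellow [257 111  10  10  80] [115.3 261.5]
w23 yellow [295 119  10  10  78] [123.1 299.6]
 30 ..++......+.....+..+......+.....              ..........................................B.
 36 .................+.....+............    .. ...............................................
 42 ...+......................................................................................
 48 ..+##+.....################################################++++++++.......................
 54 .+#++++++++##+.+###################################################.......................
 60 .+###########+..##############################################..+#+#############
[... 2445 characters left out ...]
.. .++++.    BB  .....RRRRRRRRR....
222 .............++.       B ++++++++++++++++++++++++++++++++++++++         ........RRRRR+....
228 .............++.        .++++++++++++++++++++++++++++++++++++++         ..................
234 .............++. G     .+++++++++++++++++++++++++++++++++++++++        ...................
240 ............ ++. ++.++++++++++++++++++++++++++++++++++++++. .++         ..................
246 ..........        .........++++++++++++++++++++++++++++++              ...................
252 .......          R    ...     .     .R     ..     .                   ....................
258 .......              ..             .R            .                   +...................
```

```bash
python3 - <<'E'
from h import *
print(camera_info("wrist")["intrinsics"])
for f in("w17","w18","w19","w20"):
  im=cv2.imread(f"pics/{f}.png");h=cv2.cvtColor(im,cv2.COLOR_BGR2HSV)
  for nm,lo,hi in(("green",(60,90,25),(90,255,255)),("brown",(4,110,40),(14,220,200))):
    k,l,s,c=cv2.connectedComponentsWithStats(cv2.inRange(h,lo,hi))
    for i in range(1,k):
      if s[i][4]>150 and s[i][1]<200: print(f,nm,s[i],np.round(c[i][::-1],1))
im=cv2.imread("pics/w23.png");h=cv2.cvtColor(im,cv2.COLOR_BGR2HSV);g=h[:,:,2]
print("V map, rows 134..222 step3, cols 276..372 step 3; ' ' suffix G=green")
for r in range(134,224,3): print(r,' '.join(('%3d'%g[r,c])+('g' if 60<h[r,c,0]<92 and h[r,c,1]>70 else '.') for c in range(276,352,3)))
for n in("pressure_plate","lever_pivot"):
  print(n,[(round(d['confidence'],2),d['position']) for d in spot_in('wrist',n)],[(round(d['confidence'],2),d['position']) for d in spot_in('side',n)])
E
```

```text
[[366.02686756   0.         280.72833042]
 [  0.         366.02686756 211.52329836]
 [  0.           0.           1.        ]]
w17 green [ 182    0   77   67 3975] [ 30.5 220.9]
w19 green [ 248    0   89   41 2630] [ 17.4 289.8]
w20 green [ 223   50   67   70 3437] [ 84.1 255.5]
w20 brown [ 183    0   78   66 3784] [ 27.2 222. ]
V map, rows 134..222 step3, cols 276..372 step 3; ' ' suffix G=green
134 150. 149. 147. 150. 149. 146. 149. 149. 147. 148. 136. 102. 124. 184. 204. 204. 204. 190. 204. 207. 205. 205. 205. 201. 203. 205.
137 151. 151. 150. 150. 152. 147. 150. 147. 147. 123. 113.  93.  86.  95.  89.  81g 109. 164. 198. 206. 205. 204. 204. 202. 203. 202.
140 151. 150. 148. 148. 149. 150. 146. 140.  86.  71g  75g  76g  75g  78g  74g  74g  71g  65g  63g 138. 202. 203. 205. 206. 201. 205.
143 123. 131. 143. 141. 133. 102.  89.  68.  72g  77g  78g  84g 100g 106g 107g 107g 108g 103g  92g  70g 108. 200. 202. 203. 204. 203.
146 121. 131. 133. 125. 114. 110.  74g  75g  82g  97g 106g 107g 105g 107g 105g 104g 105g 103g 102g 103g  99g 105. 204. 203. 205. 202.
149 194. 178. 152. 138. 102.  
[... 2793 characters left out ...]
157. 154. 154. 158. 160. 154. 158. 159. 157. 156. 157. 163. 156. 158. 112.  47.  51. 109. 124. 124. 124.  66.  47. 111. 116.
215 157. 158. 151. 155. 154. 156. 155. 155. 157. 155. 156. 159. 164. 155. 154. 148.  71.  45.  54. 103. 112.  71.  45.  86. 120. 118.
218 154. 155. 149. 156. 156. 159. 157. 158. 163. 155. 153. 157. 163. 155. 153. 155. 153.  67.  49.  45.  49.  46. 105. 156. 157. 162.
221 155. 156. 151. 155. 156. 156. 152. 156. 161. 158. 157. 160. 161. 158. 155. 153. 158. 156. 147. 118. 137. 151. 160. 156. 160. 163.
pressure_plate [(0.62, [166.6, 310.3])] [(0.66, [227.0, 276.5])]
lever_pivot [(0.72, [208.5, 367.9]), (0.6, [151.3, 371.4])] [(0.57, [169.7, 243.3]), (0.22, [155.1, 246.3])]
```

```bash
python3 - <<'E'
from h import *
from scipy.optimize import least_squares
o=get_obs();im=cv2.imread("pics/w23.png");print(o["ee_pos"])
h=cv2.cvtColor(im,cv2.COLOR_BGR2HSV)
m=((h[:,:,0]>60)&(h[:,:,0]<92)&(h[:,:,1]>70)).astype(np.uint8);k,l,s,c=cv2.connectedComponentsWithStats(m);i=1+s[1:,4].argmax()
hull=cv2.convexHull(np.argwhere(l==i)[:,::-1].astype(np.int32))[:,0,:].astype(float)
K=np.array(camera_info("wrist")["intrinsics"]);ci=camera_info("wrist");R=np.array(ci["R"]);T=np.array(ci["t"])
def pj(X):
    p=X@R.T+T;u=p[:,:2]/p[:,2:];u=u*(1+ci["k1"]*(u**2).sum(1))[:,None];return np.c_[K[0,0]*u[:,0]+K[0,2],K[1,1]*u[:,1]+K[1,2]]
a=np.linspace(0,2*np.pi,90)
def model(v):
    n=np.array([v[3],v[4],np.sqrt(max(1e-3,1-v[3]**2-v[4]**2))]);e=np.cross(n,[0,1,0]);e/=np.linalg.norm(e);f=np.cross(n,e)
    C=v[:3];ring=lambda r,hh:C+n*hh+r*(np.outer(np.cos(a),e)+np.outer(np.sin(a),f))
    return np.r_[ring(.028,0),ring(.028,.010),ring(.013,.033)],C,n
def sil(v):
    X,C,n=model(v);return cv2.convexHull(pj(X).astype(np.float32)),C,n
hole=np.array([325.5,188.5])
def f(v):
    hl,C,n=sil(v)
    r=[cv2.pointPolygonTest(hl,(float(x),float(y)),True) for x,y in hull]
    hp=pj((C+n*.033)[None])[0]
    return np.r_[np.array(r),3*(hp-hole)]
for t in(.3,.5,.65):
  c0=at("wrist",(169,314),.05);r=least_squares(f,[c0[0],c0[1],.05,-.9*t,-.35*t],diff_step=1e-4,x_scale=[.01,.01,.01,.1,.1])
  X,C,n=model(r.x);print(t,"cost",round(r.cost,1),"C",C.round(4),"n",n.round(3),"tilt",np.degrees(np.arccos(n[2])).round(1),"azim",np.degrees(np.arctan2(n[1],n[0])).round(1))
E
```

```text
[0.5159253  0.27104799 0.17950945]
0.3 cost 3.3 C [0.5515 0.2492 0.0347] n [-0.462 -0.382  0.8  ] tilt 36.9 azim -140.4
0.5 cost 3.3 C [0.5515 0.2492 0.0347] n [-0.462 -0.383  0.8  ] tilt 36.9 azim -140.4
0.65 cost 3.3 C [0.5515 0.2492 0.0347] n [-0.462 -0.383  0.8  ] tilt 36.9 azim -140.4
```

```bash
cat > fit.py <<'E'
from h import *
from scipy.optimize import least_squares
def fit(fn,hole,zs,px0,az=-140):
    im=cv2.imread(fn);h=cv2.cvtColor(im,cv2.COLOR_BGR2HSV)
    m=((h[:,:,0]>60)&(h[:,:,0]<92)&(h[:,:,1]>70)).astype(np.uint8);k,l,s,c=cv2.connectedComponentsWithStats(m);i=1+s[1:,4].argmax()
    m=cv2.dilate((l==i).astype(np.uint8),np.ones((3,3)))
    hull=cv2.convexHull(np.argwhere(m>0)[:,::-1].astype(np.int32))[:,0,:].astype(float)
    ci=camera_info("wrist");K=np.array(ci["intrinsics"]);R=np.array(ci["R"]);T=np.array(ci["t"]);a=np.linspace(0,2*np.pi,90)
    def pj(X):
        p=X@R.T+T;u=p[:,:2]/p[:,2:];u=u*(1+ci["k1"]*(u**2).sum(1))[:,None];return np.c_[K[0,0]*u[:,0]+K[0,2],K[1,1]*u[:,1]+K[1,2]]
    def model(v,z):
        n=np.array([v[2],v[3],np.sqrt(max(1e-3,1-v[2]**2-v[3]**2))]);e=np.cross(n,[0,1,0]);e/=np.linalg.norm(e);g=np.cross(n,e)
        C=np.array([v[0],v[1],z]);ring=lambda r,hh:C+n*hh+r*(np.outer(np.cos(a),e)+np.outer(np.sin(a),g))
        return np.r_[ring(.028,0),ring(.028,.010),ring(.013,.033)],C,n
    for z in zs:
        def f(v):
            X,C,n=model(v,z);hl=cv2.convexHull(pj(X).astype(np.float32))
            return np.r_[[cv2.pointPolygonTest(hl,(float(x),float(y)),True) for x,y in hull],3*(pj((C+n*.033)[None])[0]-hole)]
        c0=at("wrist",px0,.05);r=least_squares(f,[c0[0],c0[1],-.4,-.3],diff_step=1e-4,x_scale=[.01,.01,.1,.1])
        X,C,n=model(r.x,z);print(z,"cost",round(r.cost,1),"C",C.round(4),"n",n.round(3),"tilt",np.degrees(np.arccos(n[2])).round(1),"azim",np.degrees(np.arctan2(n[1],n[0])).round(1),"hubgrip",(C+n*.016).round(4))
E
python3 - <<'E'
from fit import *
fit("pics/w23.png",np.array([325.5,188.5]),(.035,.042,.047,.053),(169,314))
o=get_obs();M=Ro.from_quat(o["tcp_rot"]).as_matrix();print("tool x yaw",np.degrees(np.arctan2(M[1,0],M[0,0])))
im=cv2.imread("pics/w23.png");h=cv2.cvtColor(im,cv2.COLOR_BGR2HSV)
k,l,s,c=cv2.connectedComponentsWithStats(cv2.inRange(h,(4,110,40),(14,220,200)));i=1+s[1:,4].argmax()
print("stack dots",at("wrist",np.mean([[84.4,287.3],[115.3,261.5],[123.1,299.6]],0),.072))
E
```

```text
0.035 cost 24.4 C [0.5513 0.2492 0.035 ] n [-0.441 -0.369  0.818] tilt 35.1 azim -140.1 hubgrip [0.5443 0.2433 0.0481]
0.042 cost 5.1 C [0.552  0.2498 0.042 ] n [-0.438 -0.363  0.822] tilt 34.7 azim -140.4 hubgrip [0.545  0.244  0.0552]
0.047 cost 3.4 C [0.5525 0.2502 0.047 ] n [-0.434 -0.357  0.827] tilt 34.2 azim -140.6 hubgrip [0.5455 0.2445 0.0602]
0.053 cost 16.2 C [0.553  0.2506 0.053 ] n [-0.426 -0.346  0.836] tilt 33.3 azim -140.9 hubgrip [0.5462 0.245  0.0664]
tool x yaw 8.4056096614094
stack dots [0.59381668 0.28048109 0.072     ]
```

```bash
python3 -c "
from h import *
go([.5117,.2167,.145],np.radians(39.4+90))"
```

```text
row [-0.48  2.13  1.38] [-0.    0.01 -5.17] t 71.35 q6 1.79
```

```bash
python3 -m jog '[-0.48,2.13,0,0,0,-1.3,60,-0.48,2.13,0,0,0,-2.6,60,-0.48,2.13,0,0,0,-4,60,-0.48,2.13,0,0,0,-5.17,60,-0.48,2.13,1.3,0,0,-5.17,60,-0.48,2.13,1.3,0,0,-5.17,60,-0.48,2.13,1.3,0,0,-5.17,60]'
python3 -m jog '[0,0,0,0,1.4,0,60,0,0,0,0,2.8,0,60,0,0,0,0,4.2,0,60,0,0,0,0,5.67,0,60,0,0,0,0,5.67,0,60,0,0,0,0,5.67,0,60]' 45
python3 -c "
from h import *
o=get_obs();R=Ro.from_quat(o['tcp_rot']);M=R.as_matrix();print(o['ee_pos'],M[:,2],o['q']);n=np.array([-.43,-.352,.831])
T=np.array([.553,.2505,.05])+n*.016
for k in(.03,0):print(R.inv().apply(T+n*k-o['ee_pos'])/.025)
save('wrist','w24')
h=cv2.cvtColor(cv2.imread('pics/w24.png'),cv2.COLOR_BGR2HSV);k,l,s,c=cv2.connectedComponentsWithStats(((h[:,:,0]>60)&(h[:,:,0]<92)&(h[:,:,1]>70)).astype(np.uint8))
for i in range(1,k):
  if s[i][4]>200: print(s[i],c[i])
print('tcp',proj('wrist',o['ee_pos']),'C top',proj('wrist',np.array([.553,.2505,.05])+n*.01),'hub top',proj('wrist',np.array([.553,.2505,.05])+n*.033))
lut=lambda p:('%3d'%p[2]) if 60<p[0]<92 and p[1]>70 else ' # ' if p[2]>120 else ' . '
for r in range(110,260,5): print(r,''.join(lut(h[r,c].astype(int)) for c in range(220,345,5)))
"
```

```text
time_s: 72.05
ee_pos: [0.5121, 0.2167, 0.1469]
tcp_rot: [0.941, 0.337, -0.001, -0.0]
ft_force: [0.3, -0.0, 0.1]
width: 0.06
gripper_force: 0.0
time_s: 72.65
ee_pos: [0.5112, 0.2161, 0.1471]
tcp_rot: [0.901, 0.321, 0.275, -0.099]
ft_force: [-0.9, 0.7, -0.0]
width: 0.06
gripper_force: 0.0
[0.51120283 0.2160983  0.14706907] [ 0.43178349  0.35525486 -0.82906996] [0.02337423 0.05970577 2.13389542 0.69155741 0.57171911 0.38934762]
[-3.68561406e-01 -1.70359530e-03  2.59043029e+00]
[-3.73278487e-01 -3.15190163e-05  3.79003879e+00]
[ 248  186   68   68 3457] [281.31356668 219.61006653]
tcp [258.77466126 278.89201963] C top [223.8215161  279.43670383] hub top [232.17746776 279.306428  ]
110  #  #  #  #  #  #  #  .  #  #  #  .  .  .  .  .  .  .  .  .  .  .  .  .  . 
115  #  #  #  #  #  #  #  #  #  #  #  #  #  .  .  .  .  .  .  10 .  .  .  .  . 
120  #  #  #  #  #  #  #  #  #  #  #  #  #  #  #  .  .  .  .  .  .  .  .  .  . 
125  #  #  #  #  #  #  #  #  #  #  #  .  .  .  .  .  .  .  .  .  .  .  .  .  . 
130  #  #  #  #  #  #  #  #  #  .  .  .  .  .  .  .  .  .  #  .  .  .  .  .  . 
135  #  #  #  
[... 1284 characters left out ...]
  # 106106107103 67119119120 83 75108106107 #  #  #  #  #  # 
220  #  #  #  #  #  # 102103103 82113109112113113 72106107108 .  #  #  #  #  # 
225  #  #  #  #  #  # 105106103 90109 91 .  . 109103104104105 .  #  #  #  #  # 
230  #  #  #  #  #  # 107103105 93106 .  .  . 106103104107104 #  #  #  #  #  # 
235  #  #  #  #  #  #  # 101101 80105105 .  98106 83106106106 #  #  #  #  #  # 
240  #  #  #  #  #  #  # 103104 86 87102103105 95 67107106 .  #  #  #  #  #  # 
245  .  #  #  #  #  #  #  # 102 84 64 66 68 70 61 72102 .  #  #  #  #  #  #  . 
250  .  #  #  #  #  #  #  #  #  .  67 64 63 66 63102 #  #  #  #  #  #  #  #  . 
255  .  #  #  #  #  #  #  #  #  #  #  #  #  #  #  #  #  #  #  #  #  #  #  #  .
```

The tilted view down the plate's axis matches the fit: hub at about (229,281), predicted (232,279). Grip the hub.

```bash
python3 -m jog '[-0.28,0.04,1,0,0,0,60,-0.28,0.04,2,0,0,0,60,-0.28,0.04,2.8,0,0,0,60,-0.28,0.04,3.4,0,0,0,60,-0.28,0.04,3.75,0,0,0,60,-0.28,0.04,3.75,0,0,0,60,-0.28,0.04,3.75,0,0,0,30,-0.28,0.04,3.75,0,0,0,10,-0.28,0.04,3.75,0,0,0,10,-0.28,0.04,3.75,0,0,0,10,-0.28,0.04,3.75,0,0,0,10,-0.28,0.04,3.75,0,0,0,10]' 45
```

```text
time_s: 73.9
ee_pos: [0.5497, 0.2457, 0.0657]
tcp_rot: [0.9, 0.322, 0.275, -0.099]
ft_force: [-1.9, 0.3, 2.8]
width: 0.0249
gripper_force: 44.8
```

```bash
python3 -m jog '[0,0,-0.5,0,0,0,10,0,0,-1,0,0,0,10,0,0,-2,0,0,0,10,0,0,-3.5,0,0,0,10,0,0,-3.5,0,0,0,10,0,0,-3.5,0,0,0,10]'
python3 -m jog '[0,0,0,0,-1,0,10,0,0,0,0,-2,0,10,0,0,0,0,-3,0,10,0,0,0,0,-4,0,10,0,0,0,0,-5,0,10,0,0,0,0,-5.67,0,10,0,0,0,0,-5.67,0,10]'
python3 -c "
from h import *
o=get_obs();M=Ro.from_quat(o['tcp_rot']).as_matrix();print(o['ee_pos'],M[:,2]);save('wrist','w25')
h=cv2.cvtColor(cv2.imread('pics/w25.png'),cv2.COLOR_BGR2HSV);k,l,s,c=cv2.connectedComponentsWithStats(((h[:,:,0]>60)&(h[:,:,0]<92)&(h[:,:,1]>70)).astype(np.uint8))
for i in range(1,k):
  if s[i][4]>200: print(s[i],c[i])
for nm in ('yellow',):
  print(dots(cv2.imread('pics/w25.png')[:,:,::-1],.072,(0,200,200,400)))
lut=lambda p:('%3d'%p[2]) if 60<p[0]<92 and p[1]>70 else ' # ' if p[2]>120 else ' . '
for r in range(190,330,5): print(r,''.join(lut(h[r,c].astype(int)) for c in range(210,350,5)))
"
```

```text
time_s: 74.5
ee_pos: [0.5118, 0.2142, 0.138]
tcp_rot: [0.9, 0.322, 0.276, -0.098]
ft_force: [-0.2, -0.5, -3.2]
width: 0.0249
gripper_force: 45.0
time_s: 75.2
ee_pos: [0.5135, 0.2169, 0.1351]
tcp_rot: [0.941, 0.338, -0.001, -0.001]
ft_force: [-0.1, 1.1, -2.8]
width: 0.0246
gripper_force: 45.0
[0.51353558 0.21692513 0.13512222] [-3.08103429e-03  7.90992818e-04 -9.99994941e-01]
[ 231  204   98   98 5379] [280.2939208  247.75813348]
([[43.0, 304.0], [58.5, 258.4], [92.2, 293.1]], array([0.5926, 0.2789, 0.072 ]))
190  #  #  #  #  #  #  #  #  #  #  #  #  .  .  .  .  #  #  #  #  #  #  #  #  #  #  #  # 
195  #  #  #  #  #  #  #  #  #  #  #  #  .  .  .  .  .  #  #  #  #  #  .  .  #  #  #  # 
200  #  #  #  #  #  #  #  #  #  #  #  .  .  .  #  .  .  #  #  #  #  #  .  .  .  .  #  # 
205  #  #  #  #  #  #  #  #  #  #  #  .  33 36 33 39 36 .  #  #  #  .  .  .  .  .  .  . 
210  #  #  #  #  #  #  #  #  #  .  48116128129128128126112 65 .  .  .  .  .  .  .  .  . 
215  #  #  #  #  #  #  #  #  49122130129132129129129127132132104 35 .  .  .  .  .  .  . 
220  .  #  #  #  #  #  #  37 97129128129133125128126
[... 1204 characters left out ...]
 .  .  .  .  .  .  .  58 66 66 67 70 67 68 68 66 68 68 .  .  .  .  .  .  .  . 
295  .  .  .  .  .  .  .  .  .  .  70 69 66 65 66 64 65 66 69 53 .  .  .  .  .  .  .  . 
300   5 .  .  .  .  .  .  .  .  #  #  #  .  67 69 66 .  #  #  .  .  .  .  .  .  .  .  . 
305  .  .  .  .  .  .  .   2 .  #  #  #  #  .  #  #  #  #  #  #  .  .  .  .  .  .  .  . 
310  .  .  .  .  .  .  .  .  .  #  #  #  #  #  #  #  #  #  #  #  #  .  .  .  .  .  .  . 
315  .  .  .  .  .  .  .  .  #  #  #  #  #  #  #  #  #  #  #  #  #  .  .  .  .  .  .  . 
320  .  .  .  .  .  .  .  .  .  .  .  .  .  .  .  .  .  .  .  .  .  .  .  .  .  .  .  . 
325  #  .  .  .  .  .  .  .  .  .  .  .  .  .  .  .  .  .  .  .  .  .  .  .  .  .  .  .
```

```bash
python3 -c "
from h import *
o=get_obs();e=o['ee_pos'];M=Ro.from_quat(o['tcp_rot']).as_matrix()
print('hub top exp',proj('wrist',e+[0,0,.017]),'flange top c',proj('wrist',e-[0,0,.006]),'flange far edge',proj('wrist',e-[0,0,.006]+M[:,0]*.028))
go([.593,.2797,.125],None,o)"
```

```text
hub top exp [270.25004848 280.33286273] flange top c [253.16979569 280.51043546] flange far edge [201.67402626 280.49264541]
row [4.12 0.09 0.4 ] [-0.03  0.02  0.  ] t 75.25 q6 1.15
```

```bash
python3 -m jog '[1.5,0.03,0,0,0,0,10,3,0.09,0,0,0,0,10,4.19,0.09,0,0,0,0,10,4.19,0.09,0.4,0,0,0,10,4.19,0.09,0.8,0,0,0,10,4.19,0.09,1.2,0,0,0,10,4.19,0.09,1.4,0,0,0,10,4.19,0.09,1.4,0,0,0,10]'
python3 -c "
from h import *
go([.5945,.281,.095])"
```

```text
time_s: 76.05
ee_pos: [0.5927, 0.2784, 0.1016]
tcp_rot: [0.942, 0.337, -0.002, -0.0]
ft_force: [0.7, 0.4, -1.7]
width: 0.0251
gripper_force: 45.0
row [ 0.12 -0.03  0.27] [-0.01  0.03  0.  ] t 76.05 q6 1.22
```

```bash
python3 -m jog '[0.07,-0.02,0.15,0,0,0,10,0.07,-0.02,0.3,0,0,0,10,0.07,-0.02,0.36,0,0,0,10,0.07,-0.02,0.36,0,0,0,10]'
python3 -m jog '[0,0,0.06,0,0,0,10,0,0,0.12,0,0,0,10,0,0,0.16,0,0,0,10,0,0,0.16,0,0,0,10]'
```

```text
time_s: 76.45
ee_pos: [0.5951, 0.2807, 0.0936]
tcp_rot: [0.941, 0.337, -0.0, -0.0]
ft_force: [-0.6, 0.1, -2.0]
width: 0.0247
gripper_force: 45.0
time_s: 76.85
ee_pos: [0.5953, 0.2808, 0.0899]
tcp_rot: [0.941, 0.337, -0.0, -0.0]
ft_force: [0.2, -0.4, -2.6]
width: 0.025
gripper_force: 45.0
```

```bash
python3 -m jog '[0,0,0.05,0,0,0,10,0,0,0.08,0,0,0,10,0,0,0.08,0,0,0,10]'
python3 -m jog '[0,0,0.05,0,0,0,10,0,0,0.08,0,0,0,10,0,0,0.08,0,0,0,10]'
```

```text
time_s: 77.15
ee_pos: [0.5956, 0.2811, 0.0894]
tcp_rot: [0.941, 0.337, 0.001, -0.0]
ft_force: [-2.2, 0.3, 5.1]
width: 0.0251
gripper_force: 45.0
time_s: 77.45
ee_pos: [0.5958, 0.2812, 0.0892]
tcp_rot: [0.941, 0.337, 0.001, -0.0]
ft_force: [-3.3, -0.7, 13.1]
width: 0.0252
gripper_force: 45.0
```

```bash
python3 -m jog '[0,0,-0.06,0,0,0,10,0,0,-0.06,0,0,0,20,0,0,-0.06,0,0,0,40,0,0,-0.06,0,0,0,45,0,0,-0.06,0,0,0,45,0,0,-1.5,0,0,0,45,0,0,-3.5,0,0,0,45,0,0,-3.5,0,0,0,60,0,0,-3.5,0,0,0,60]'
python3 -c "
from h import *
go([.520,.270,.18],np.radians(97.6))"
```

```text
time_s: 78.35
ee_pos: [0.5961, 0.281, 0.1745]
tcp_rot: [0.941, 0.337, 0.001, -0.0]
ft_force: [0.2, 0.3, -1.3]
width: 0.0571
gripper_force: 0.0
row [-2.63 -1.59 -0.23] [-0.   -0.02  5.3 ] t 78.35 q6 1.22
```

```bash
python3 -m jog '[-1.3,-0.8,-0.2,0,0,1.3,60,-2.63,-1.59,-0.2,0,0,2.6,60,-2.63,-1.59,-0.2,0,0,4,60,-2.63,-1.59,-0.2,0,0,5.3,60,-2.63,-1.59,-0.2,0,0,5.3,60,-2.63,-1.59,-0.2,0,0,5.3,60]'
cat > chk.py <<'E'
from h import *
from scipy.ndimage import map_coordinates as mc
import sys
o=get_obs();im=save("wrist",sys.argv[1]);print(o["ee_pos"])
h=cv2.cvtColor(im,cv2.COLOR_RGB2HSV);g=cv2.cvtColor(im,7).astype(float)
m=((h[:,:,0]>60)&(h[:,:,0]<92)&(h[:,:,1]>70)).astype(np.uint8);k,l,s,c=cv2.connectedComponentsWithStats(m);i=1+s[1:,4].argmax()
(x,y),ax,_=cv2.fitEllipse(cv2.convexHull(np.argwhere(l==i)[:,::-1].astype(np.int32)))
p=at("wrist",(y,x),.082);print("plate",s[i],round(y,1),round(x,1),np.round(ax,1),p.round(4))
# seat circle on z=.042 : sample in one vectorised way
q=proj("wrist",[p[0],p[1],.042]);r0=np.linalg.norm(proj("wrist",[p[0],p[1]+.04,.042])-q);cc=q.copy()
for w in(6,4,3,2.5,2):
    P=[]
    for a in np.linspace(0,2*np.pi,240):
        d=np.array([np.sin(a),np.cos(a)]);rs=np.arange(r0-w,r0+w,.25);v=mc(g,(cc+d*rs[:,None]).T,order=1);j=v.argmin()
        if 3<np.median(v)-v[j]<60 and 2<j<len(rs)-3: P.append(cc+d*rs[j])
    P=np.array(P);S=np.linalg.lstsq(np.c_[2*P,np.ones(len(P))],(P**2).sum(1),rcond=None)[0];cc=S[:2]
sc=at("wrist",cc,.042);print("seat",cc.round(1),len(P),np.sqrt(S[2]+cc@cc).round(1),r0.round(1),sc.round(4),"plate-seat mm",((p-sc)[:2]*1e3).round(1))
for r in range(int(y)-50,int(y)+52,4): print(r,''.join(('G' if m[r,c] else 'B' if 3<h[r,c,0]<15 and h[r,c,1]>100 else '#' if h[r,c,2]>185 else '+' if h[r,c,2]>120 else '.') for c in range(int(x)-60,int(x)+60,2)))
E
python3 chk.py w26
```

```text
time_s: 78.95
ee_pos: [0.5186, 0.2695, 0.1769]
tcp_rot: [0.998, 0.068, -0.002, 0.0]
ft_force: [0.3, 0.3, 0.2]
width: 0.0605
gripper_force: 0.0
[0.51855433 0.26947135 0.17686774]
plate [ 243   72   76   78 4403] 110.4 280.7 [74.8 78.1] [0.5941 0.2792 0.082 ]
seat [115.1 281.1] 151 48.5 48.7 [0.5915 0.2785 0.042 ] plate-seat mm [2.6 0.7]
60 ############################################################
64 ############################################################
68 ######################################++####################
72 ########################+++GGGGGGGG+++####++################
76 ####################++GGGGGGGGGGGGGGGGGG++###+##############
80 #################++GGGGGGGGGGGGGGGGGGGGGGG++################
84 ############+##++GGGGGGGGGGGGGGGGGGGGGGGGGGGG+##############
88 ###########+##+GGGGGGGGGGGGGGGGGGGGGGGGGGGGGGG+#############
92 #############+GGGGGGGGGGGGGGGGGGGGGGGGGGGGGGGGG+############
96 #########+##+GGGGGGGGGGGGGGGGGGGGGGGGGGGGGGGGGGG+####+######
100 ########+###+GGGGGGGGGGGGGGGGGGGGGGGGGGGGGGGGGGGG+##########
104 ###########+GGGGGGGGGGGGGGGGG....GGGGGGGGGGGGGGGG+###
[... 217 characters left out ...]
##+GGGGGGGGGGGGGGGGGGGGGGGGGGGGGGGGGGGG+##########
124 #############GGGGGGGGGGGGGGGGGGGGGGGGGGGGGGGGGGG.#####+#####
128 #############+GGGGGGGGGGGGGGGGGGGGGGGGGGGGGGGGGG+###########
132 ########+#####+GGGGGGGGGGGGGGGGGGGGGGGGGGGGGGG.+#####+######
136 ################+GGGGGGGGGGGGGGGGGGGGGGGGGGGG.+#####+#######
140 ##########+######++GGGGGGGGGGGGGGGGGGGGGGGG.+######+########
144 ############+#######+.GGGGGGGGGGGGGGGGGG..+#######+#########
148 #############+#########+..GGGGGGGGGGG.++########+###########
152 ###############+##############++++############++############
156 #################++#########################+###############
160 ########################################++##################
```

```bash
python3 -c "
from h import *
go([.5932,.279,.16],np.radians(97.6))"
```

```text
row [3.   0.02 0.68] [0.   0.02 0.02] t 79.0 q6 1.8
```

```bash
python3 -m jog '[1.5,0,0,0,0,0,76,2.98,0.02,0,0,0,0,76,2.98,0.02,0.6,0,0,0,76,2.98,0.02,2,0,0,0,76,2.98,0.02,3.2,0,0,0,76,2.98,0.02,3.8,0,0,0,76,2.98,0.02,3.8,0,0,0,76,2.98,0.02,3.8,0,0,0,76]' 8
python3 -c "
from h import *
go([.5932,.279,.049],np.radians(97.6))"
```

```text
time_s: 79.8
ee_pos: [0.5934, 0.2791, 0.0831]
tcp_rot: [0.998, 0.067, -0.0, -0.0]
ft_force: [0.6, -0.6, 0.1]
width: 0.0762
gripper_force: 0.0
row [-0.01  0.    1.36] [-0.    0.01  0.01] t 79.8 q6 1.77
```

```bash
python3 -m jog '[0,0,0.6,0,0,0,76,0,0,1.1,0,0,0,76,0,0,1.36,0,0,0,72,0,0,1.36,0,0,0,60,0,0,1.36,0,0,0,52,0,0,1.36,0,0,0,52,0,0,1.36,0,0,0,52,0,0,1.36,0,0,0,52]' 8
python3 -m jog '[0,0,0,0,0,0,72,0,0,0,0,0,0,76,0,0,0,0,0,0,76,0,0,-2,0,0,0,80,0,0,-4.4,0,0,0,84,0,0,-4.4,0,0,-4,84,0,0,-4.4,0,0,-4,84,0,0,-4.4,0,0,-8,84,0,0,-4.4,0,0,-8,84,0,0,-4.4,0,0,-12,84,0,0,-4.4,0,0,-12,84,0,0,-4.4,0,0,-12,84,0,0,-4.4,0,0,-15,84,0,0,-4.4,0,0,-15,84,0,0,-4.4,0,0,-15,84]'
python3 -c "
from h import *
go([.5932,.279,.049],np.radians(187.6))"
```

```text
time_s: 80.6
ee_pos: [0.5935, 0.2792, 0.0498]
tcp_rot: [0.998, 0.066, 0.0, -0.0]
ft_force: [0.2, 0.2, 0.6]
width: 0.0557
gripper_force: 8.0
time_s: 82.1
ee_pos: [0.593, 0.2791, 0.1592]
tcp_rot: [0.683, 0.731, -0.0, -0.0]
ft_force: [0.7, 0.6, -0.1]
width: 0.0837
gripper_force: 0.0
row [-0.01  0.01  4.41] [-0.01 -0.   -0.62] t 82.1 q6 0.27
```

```bash
python3 -m jog '[0,0,1,0,0,-0.62,80,0,0,2,0,0,-0.62,76,0,0,3.2,0,0,-0.62,76,0,0,4,0,0,-0.62,76,0,0,4.4,0,0,-0.62,76,0,0,4.4,0,0,-0.62,76,0,0,4.4,0,0,-0.62,60,0,0,4.4,0,0,-0.62,52,0,0,4.4,0,0,-0.62,52,0,0,4.4,0,0,-0.62,52,0,0,4.4,0,0,-0.62,52]'
python3 -m jog '[0,0,0,0,0,0,72,0,0,0,0,0,0,76,0,0,0,0,0,0,76,0,0,-2,0,0,0,80,0,0,-5,0,0,0,84,0,0,-5,0,0,4,84,0,0,-5,0,0,4,84,0,0,-5,0,0,8,84,0,0,-5,0,0,8,84,0,0,-5,0,0,12,84,0,0,-5,0,0,12,84,0,0,-5,0,0,12,84,0,0,-5,0,0,15,84,0,0,-5,0,0,15,84,0,0,-5,0,0,15,84]'
python3 -c "
from h import *
go([.520,.270,.18],np.radians(97.6))"
```

```text
time_s: 83.2
ee_pos: [0.592, 0.2792, 0.0506]
tcp_rot: [0.661, 0.75, -0.001, -0.001]
ft_force: [-4.3, -0.5, 6.6]
width: 0.0557
gripper_force: 8.0
time_s: 84.7
ee_pos: [0.5936, 0.2791, 0.1741]
tcp_rot: [0.995, 0.095, 0.0, -0.0]
ft_force: [-0.1, -0.0, -0.4]
width: 0.0842
gripper_force: 0.0
row [-2.96 -0.2  -0.24] [-0.   -0.    0.56] t 84.7 q6 1.71
```

```bash
python3 -m jog '[-1.5,-0.1,-0.2,0,0,0.56,84,-2.96,-0.2,-0.2,0,0,0.56,84,-2.96,-0.2,-0.2,0,0,0.56,84,-2.96,-0.2,-0.2,0,0,0.56,84,-2.96,-0.2,-0.2,0,0,0.56,84]'
python3 chk.py w27 | head -3
python3 - <<'E'
import cv2,numpy as np
a=cv2.imread('pics/w27.png');h=cv2.cvtColor(a,cv2.COLOR_BGR2HSV)
m=cv2.inRange(h,(0,150,40),(8,255,255))|cv2.inRange(h,(172,150,40),(180,255,255));k,l,s,c=cv2.connectedComponentsWithStats(m)
for i in range(1,k):
  if s[i][4]>60: print(s[i],c[i][::-1])
a0=cv2.imread('pics/w16.png');h=cv2.cvtColor(a0,cv2.COLOR_BGR2HSV)
for n,f in(("w16","w16"),("w27","w27")):
  h=cv2.cvtColor(cv2.imread(f'pics/{f}.png'),cv2.COLOR_BGR2HSV);m=cv2.inRange(h,(0,150,40),(8,255,255))|cv2.inRange(h,(172,150,40),(180,255,255))
  x0=[int(np.where(m[200:222,c])[0].mean()+200) if m[200:222,c].any() else -1 for c in range(340,440,8)];print(n,x0)
E
```

```text
time_s: 85.2
ee_pos: [0.5211, 0.2698, 0.1796]
tcp_rot: [0.998, 0.069, 0.001, -0.0]
ft_force: [0.0, -0.2, -0.2]
width: 0.0843
gripper_force: 0.0
[0.52110908 0.26978058 0.17960784]
plate [ 245   80   74   76 4230] 117.4 281.9 [73.6 76.2] [0.5921 0.2783 0.082 ]
seat [119.1 281.6] 167 47.9 48.1 [0.5912 0.2783 0.042 ] plate-seat mm [ 0.9 -0. ]
[339   0  25  27 313] [ 11.36741214 350.30990415]
[ 345  205   79   27 1174] [214.56473595 384.48977853]
[277 254   5  16  65] [262.4        279.21538462]
w16 [-1, 207, 207, 207, 207, 207, 207, 205, 211, 214, 217, -1, -1]
w27 [-1, 212, 212, 212, 212, 212, 212, 211, 212, 216, 219, -1, -1]
```

The pack is now centred to within 1 mm. The clamp was last closed while the plate was displaced, so I'll reopen it, nudge the last ~1 mm and close it again with the pack whole.

```bash
python3 -c "
from h import *
go([.5264,.1690,.19],np.radians(188.0))"
```

```text
row [-0.35  4.02 -0.42] [-1.000e-02 -1.000e-02  1.499e+01] t 85.25 q6 1.79
```

```bash
python3 -m jog '[-0.2,2,-0.5,0,0,0,50,-0.35,4.02,-0.5,0,0,-4,50,-0.35,4.02,-0.5,0,0,-4,50,-0.35,4.02,-0.5,0,0,-8,50,-0.35,4.02,-0.5,0,0,-8,50,-0.35,4.02,-0.5,0,0,-8,50,-0.35,4.02,-0.5,0,0,-12,50,-0.35,4.02,-0.5,0,0,-12,50,-0.35,4.02,-0.5,0,0,-12,50,-0.35,4.02,-0.5,0,0,-15,50,-0.35,4.02,-0.5,0,0,-15,50,-0.35,4.02,-0.5,0,0,-15,50]'
python3 -c "
from h import *
o=get_obs();print(o['ee_pos']);go([.5264,.1690,.059],np.radians(188.0),o)
a=save('wrist','w28')
for f in('w20','w28'):
  h=cv2.cvtColor(cv2.imread('pics/%s.png'%f),cv2.COLOR_BGR2HSV);m=cv2.inRange(h,(0,150,40),(8,255,255))|cv2.inRange(h,(172,150,40),(180,255,255));k,l,s,c=cv2.connectedComponentsWithStats(m);print(f,[ (s[i].tolist(),c[i].round(1)) for i in range(1,k) if s[i][4]>150])
"
```

```text
time_s: 86.45
ee_pos: [0.5263, 0.1686, 0.1916]
tcp_rot: [0.655, 0.756, 0.0, -0.0]
ft_force: [0.1, -0.5, -0.3]
width: 0.0503
gripper_force: 0.0
[0.52630388 0.16861164 0.19157128]
row [0.01 0.01 5.3 ] [ 0.   -0.    0.03] t 86.45 q6 0.04
w20 [([273, 144, 17, 73, 1043], array([281.4, 180.2]))]
w28 [([487, 99, 73, 58, 999], array([527.5, 123.3])), ([443, 143, 117, 60, 1337], array([498.8, 176.6])), ([273, 150, 17, 73, 1078], array([281.1, 185.9]))]
```

```bash
python3 -m jog '[0,0,2,0,0,0,50,0,0,4,0,0,0,50,0,0,4.8,0,0,0,50,0,0,5.28,0,0,0,50,0,0,5.28,0,0,0,50,0,0,5.28,0,0,0,5,0,0,5.28,0,0,0,5,0,0,5.28,0,0,0,5,0,0,5.28,0,0,0,5,0,0,5.28,0,0,0,5]' 25
python3 -m jog '[0.02,-0.31,0,0,0,1.25,5,0.08,-0.62,0,0,0,2.5,5,0.18,-0.92,0,0,0,3.75,5,0.32,-1.2,0,0,0,5,5,0.49,-1.46,0,0,0,6.25,5,0.7,-1.7,0,0,0,7.5,5,0.94,-1.9,0,0,0,8.75,5,1.2,-2.08,0,0,0,10,5,1.48,-2.22,0,0,0,11.25,5,1.78,-2.32,0,0,0,12.5,5,2.09,-2.38,0,0,0,13.75,5,2.4,-2.4,0,0,0,15,5,2.43,-2.4,0,0,0,15,5,2.46,-2.4,0,0,0,15,5,2.49,-2.4,0,0,0,15,5,2.52,-2.4,0,0,0,15,5,2.54,-2.4,0,0,0,15,5,2.54,-2.4,0,0,0,15,5]'
python3 -c "
from h import *
o=get_obs();print(o['ee_pos'],o['ft_force']);go([.463,.2225,.06],np.radians(97.9),o)"
```

```text
time_s: 87.5
ee_pos: [0.5261, 0.169, 0.0606]
tcp_rot: [0.656, 0.755, 0.001, 0.001]
ft_force: [4.0, -0.1, -1.4]
width: 0.0136
gripper_force: 19.3
time_s: 89.3
ee_pos: [0.4633, 0.2242, 0.0608]
tcp_rot: [0.998, 0.07, 0.006, -0.001]
ft_force: [10.1, -0.1, -7.7]
width: 0.0131
gripper_force: 25.0
[0.46329476 0.22420422 0.06077486] [10.09055641 -0.100706   -7.70773815]
row [-0.02  0.07  0.03] [-0.   -0.12  0.02] t 89.3 q6 1.75
```

```bash
python3 -m jog '[0.02,0.02,0,0,0,0,5,0.02,0.05,0,0,0,0,5,0.02,0.06,0,0,0,0,5,0.02,0.06,0,0,0,0,5]'
python3 -m jog '[0.01,0.16,0,0,0,-0.6,5,0.02,0.31,0,0,0,-1.25,5,0.08,0.62,0,0,0,-2.5,5,0.18,0.92,0,0,0,-3.75,5,0.32,1.2,0,0,0,-5,5,0.49,1.46,0,0,0,-6.25,5,0.7,1.7,0,0,0,-7.5,5,0.94,1.9,0,0,0,-8.75,5,1.2,2.08,0,0,0,-10,5,1.48,2.22,0,0,0,-11.25,5,1.78,2.32,0,0,0,-12.5,5,2.09,2.38,0,0,0,-13.75,5,2.4,2.4,0,0,0,-15,5,2.47,2.4,0,0,0,-15,5,2.5,2.4,0,0,0,-15,5,2.52,2.4,0,0,0,-15,5,2.52,2.4,0,0,0,-15,5]'
python3 -m jog '[0,0,0,0,0,0,5,0,0,0,0,0,0,30,0,0,0,0,0,0,50,0,0,-2,0,0,0,50,0,0,-5,0,0,0,60,0,0,-5,0,0,0,60]'
python3 -m jog '[0,0,-1,0,0,3,60,0,0,-1,0,0,6,60,0,0,-1,0,0,6,60,0,0,-1,0,0,10,60,0,0,-1,0,0,10,60,0,0,-1,0,0,10,60,0,0,-1,0,0,14,60,0,0,-1,0,0,14,60,0,0,-1,0,0,14,60,0,0,-1,0,0,15,60]'
python3 -c "
from h import *
go([.414,.2557,.135],np.radians(98))"
```

```text
time_s: 89.7
ee_pos: [0.4634, 0.2235, 0.0607]
tcp_rot: [0.998, 0.069, 0.006, -0.001]
ft_force: [9.7, 3.1, -7.5]
width: 0.0131
gripper_force: 25.0
time_s: 91.4
ee_pos: [0.5264, 0.1695, 0.0605]
tcp_rot: [0.656, 0.755, -0.002, -0.0]
ft_force: [-3.8, -5.1, 5.7]
width: 0.0135
gripper_force: 25.0
time_s: 92.0
ee_pos: [0.5303, 0.172, 0.1891]
tcp_rot: [0.656, 0.754, 0.003, 0.002]
ft_force: [0.7, -0.6, 1.4]
width: 0.0501
gripper_force: 0.0
time_s: 93.0
ee_pos: [0.5283, 0.1715, 0.2097]
tcp_rot: [0.995, 0.102, -0.0, -0.0]
ft_force: [-0.8, 0.6, -0.0]
width: 0.0602
gripper_force: 0.0
row [-3.79 -4.22  2.99] [-0.01  0.    0.61] t 93.0 q6 1.56
```

```bash
python3 -m jog '[-2,-2,0,0,0,0.6,60,-3.79,-4.22,1,0,0,0.6,60,-3.79,-4.22,3,0,0,0.6,60,-3.79,-4.22,3,0,0,0.6,60,-3.79,-4.22,3,0,0,0.6,60,-3.79,-4.22,3,0,0,0.6,60,-3.79,-4.22,3,0,0,0.6,60]'
python3 - <<'E'
from h import *
o=get_obs();im=save("wrist","w29");print(o["ee_pos"])
g=cv2.cvtColor(im,7).astype(int);h=cv2.cvtColor(im,cv2.COLOR_RGB2HSV)
for r in range(136,166,3): print(r,' '.join('%3d'%v for v in g[r,270:294:1]),'red',np.where((h[r,250:310,1]>140)&(h[r,250:310,2]>60))[0]+250)
E
python3 -m jog '[2,0,-1.8,0,0,0,60,4.2,-0.2,-1.8,0,0,0,60,4.2,-0.2,-1.8,0,0,0,60,4.2,-0.2,-1.8,0,0,0,60,4.2,-0.2,-1.8,0,0,0,60]'
python3 chk.py w30 | head -3
python3 - <<'E'
from h import *
t=np.radians(7.6);X=np.array([np.cos(t),np.sin(t)])
for f in("w3","w16","w23","w27","w30"):
  h=cv2.cvtColor(cv2.imread(f'pics/{f}.png'),cv2.COLOR_BGR2HSV);m=cv2.inRange(h,(0,150,40),(8,255,255))|cv2.inRange(h,(172,150,40),(180,255,255));k,l,s,c=cv2.connectedComponentsWithStats(m)
  i=max([j for j in range(1,k) if s[j][1]>100],key=lambda j:s[j][4]);a=s[i];cols=range(a[0]+4,a[0]+50)
  rows=[np.where(l[:,cc]==i)[0].mean() for cc in cols];print(f,a,"arm slope deg",np.degrees(np.arctan(np.polyfit(list(cols),rows,1)[0])).round(1))
E
```

```text
time_s: 93.7
ee_pos: [0.4157, 0.2549, 0.1363]
tcp_rot: [0.997, 0.073, 0.002, -0.001]
ft_force: [-0.6, -0.9, 0.0]
width: 0.06
gripper_force: 0.0
[0.41571442 0.25493048 0.13634262]
136 206 206 206 209 208 208 208 209 207 204 187 176 180 197 206 210 209 209 209 209 208 208 210 208 red []
139  77  84  85  95 100 104 105 105 103 106 105 105 108 108 109 112 110 106  99 101 102 102 100  99 red []
142  83  88  89  87  73  59  62  68  97 139 154 145 103  61  51  55  72  83  88  90  89  90  91  90 red [277]
145  90  87  87  90  88  86  94  97 129 184 206 195 139  92  88  88  90  90  92  90  85  90  84  88 red [277]
148  85  90  87  88  85  86  91  93 107 136 148 134 109  89  85  90  88  86  87  87  87  87  85  87 red [277 278]
151  85  86  85  86  86  87  89  89  87  82  83  85  95  90  88  88  87  88  87  88  87  87  87  84 red [277 278 279 280 281 282]
154  88  88  88  89  88  89  90  91  83  88  86  94  96  91  88  84  87  89  88  85  90  85  87  85 red [277 278 279 280 281]
157  88  87  86  86  82  80  74  82  82  84  81  81  70  66  79  86  87  89  86  87  89  86  85  86 red [277 278 279 
[... 153 characters left out ...]
0  90  90  89  91  94  93  88  83  85  80  82  83  86  88  88  86  91  90  89  89  90  90 red [277 278 279 280 281 282]
time_s: 94.25
ee_pos: [0.5169, 0.2743, 0.18]
tcp_rot: [0.997, 0.073, -0.0, -0.0]
ft_force: [-0.1, -0.0, -1.3]
width: 0.0601
gripper_force: 0.0
[0.51685258 0.27432544 0.18002398]
plate [ 252   75   74   76 4250] 112.4 288.5 [73.6 76.4] [0.5907 0.279  0.082 ]
seat [114.8 287.4] 178 47.9 48.2 [0.5897 0.279  0.042 ] plate-seat mm [ 0.9 -0. ]
w3 [313 149  58  17 686] arm slope deg -5.8
w16 [ 343  200   79   27 1159] arm slope deg 0.2
w23 [ 347  200   79   27 1235] arm slope deg 0.6
w27 [ 345  205   79   27 1174] arm slope deg -0.1
w30 [ 350  201   79   27 1236] arm slope deg 0.4
```

```bash
python3 -m jog '[0,0,-3,0,0,0,60,0,0,-3,0,0,0,60,0,0,-3,0,0,0,60]'; python3 -c "
from bench import *
print(finish_job())"
```

```text
time_s: 94.6
ee_pos: [0.5174, 0.2754, 0.2593]
tcp_rot: [0.997, 0.073, 0.003, -0.001]
ft_force: [0.6, -0.9, 0.1]
width: 0.0602
gripper_force: 0.0
the job is handed in; nothing more can be done
None
```

The job is handed in at about 95 s, verdict not shown: the pack (backing disc, both friction discs there, green plate hub up) is centred to about 1 mm, the pointer stands about 0.5 mm from the red mark, and the lever is fully closed; the plate came off the pack after the slide, so I put it back, recentred the pack, and opened and closed the clamp again with it complete.

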